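# Put the length bars away in the dry-storage box and snap it shut

### The arm

A 7-joint arm with a two-finger parallel gripper is mounted at the origin on a cart in front of the work surface, level with it; the furniture and walls round the work are solid. World frame = base frame: x ahead of the robot, y to its left, z up, the work surface at z = 0. Lengths are in m, angles in rad, forces in N, time in s.
With the tool pointing down it reaches from about 0.425 to 0.875 m from the base axis. Payload 4.7 kg.
Tool frame: the origin (TCP) lies on the centre line of the jaws, within the pads' length; the fingertips stand 14 mm ahead of it and the grasp point (between the pads) lies 5 mm behind it; z points along the fingers, y is the direction in which the jaws open and shut (so a half turn about z gives the same grasp; the last joint's range is limited). The gripper opens to 87 mm and grips with 3 to 60 N. Pads are 19 mm wide; open, the fingers measure 117 mm over their backs; the gripper's body (75 mm by 190 mm) begins 51 mm behind the grasp point.
Start: joints at [-1.194, 0.321, -0.07, 1.45, 0.023, 1.371, -0.057], TCP at [0.231, 0.608, 0.237] pointing down, gripper open.
Joint ranges: [-2.86, 2.86], [-0.3, 2.09], [-1.38, 1.24], [0.06, 2.45], [-1.56, 4.7], [0.09, 2.05], [-2.69, 2.69]. Speed limits (rad/s): [2.57, 2.57, 3.14, 3.14, 3.14, 3.14, 3.14].

### API

Orientations are given as a rotation vector (axis times angle).
In Python, from bench import ctrl gives the robot as it stands. The module is installed in compiled form; this text tells all that it offers.
- The arm moves only by the tool step_arm, never from a script. Its argument "plan" is a list of rows, each a list of 3 entries, a list of its own where there are three numbers: the turn, a rotation vector about the tool's x, y, z in rad, then the shift along the tool's x, y, z in m, then the closure in counts, from 0 (fully open) to 255 (shut). In form: [[[rx, ry, rz], [x, y, z], hand], ...]. A call has exactly 10 rows; each row is the pose to reach, as a shift and turn from the pose commanded when the call began, along the tool's axes at that moment; what a row does not reach only later rows make up. A row lasts 1/8 s, in which the tool goes at most 62.5 mm and 10.7 degrees, less where a joint would pass 70% of its speed; a pose out of reach is approached as far as the arm can. A call with a gripper value outside its range is refused whole. The fingers move at their own pace and stop on an object; "squeeze" is the grip in N (left out, the last holds). Time passes only in rows, so rows that repeat a pose let the fingers close, or fill a call up. It gives the time, the measured TCP pose, the force and the opening at its end, in the units of the state.
- ctrl.get_state(): the state, without advancing time (a new reading comes with each control period).
- ctrl.get_image(name): name is "scene" or "side" or "wrist"; returns the picture (480x640x3 uint8, red, green, blue); there is no depth.
- ctrl.calibration(name): a dict with "fov_y" (degrees; the focal length in pixels is half the picture's height over the tangent of half this angle, whatever the lens; pixels are square), "cx", "cy" (the principal point, pixels), "rvec" (rotation vector, rad) and "tvec" (3), from world to camera coordinates, as OpenCV has them. Camera axes: x right, y down, z forward; pixel columns grow to the right and rows downward; lengths in m; the calibration is good to about 2 mm. A picture is of the moment at which its call begins: read the wrist's pose just before it. calibration takes no time and is no camera call; for the wrist camera it gives the pose at the moment of the call.
- ctrl.close_job(): hands the job in, once; it reports no verdict.
Trained networks look in the newest picture that a camera, given by its name, has taken for a name from the list of things; names that differ only in an ending like _2 or _b are one class to them, and where a whole thing is asked for, a point or a joint stands for the part that bears it (a point fixed in the world has none). Each returns a list of dicts, best first, with "score" (0 to 1); they miss things now and then, are a little off and sometimes report something else, mostly with a low value. They report only what shows in the picture. A call takes as long as a camera call. They do not tell look-alikes from the thing itself.
- ctrl.cut_out(camera, label): "pixels" (480x640 bool, what is visible of it) and "rect" ([left, top, width, height] in pixels, round what is visible of it).
The state is a dict: "time": time; "joint_positions": joint angles; "qd": joint speeds; "joint_torque": joint torques, N m; "position": TCP position; "tool_rot": TCP orientation; "ft_force": force on the tool from outside, world axes, zero at the start; "torque": the same for the moment, N m; "grip_width": opening from 0.0 (shut) to 1.0 (fully open).
Only numpy, scipy, OpenCV 4.12 (cv2) and the standard library are available. Lean on these libraries where they do the work, as an engineer would, in place of code of your own. Each camera call takes 0.05 s, during which the arm holds its last target.

### The job

Put the steel length bars lying on the mat away in the dry-storage box, each on edge as it lies and fully down in the foam slot of its own length, and swap the desiccant: stand the spent white-capped canister from the box's round bore upright in the steel tray, and the fresh orange-capped one fully down in the bore. Then set the lid on with its four clips still up and flip each clip down until it has snapped home. Leave the caliper where it lies.

Things in the scene. Friction and masses are not known exactly. Their poses are not given: they have to be found in the camera images.
- box: Open grey plastic box, 199 (own x) x 131 (own y) mm, rim 50 mm high, walls 3.5 mm; stands firm, does not slide. Origin at the centre of its underside, z up. Its dark grey foam insert has its top face 18 mm above the origin, with four slots along the box's x in two rows (y = -24 and +24 mm), 21 mm wide, 12 mm deep, floor 6 mm above the origin, and one round bore.
- bore (a point): Centre of the mouth of the round bore in the foam (at the foam's top face), 28.5 mm diameter, 12 mm deep; for the desiccant canister.
- slot_48 (a point): Centre of the mouth (at the foam's top face) of the 52 mm long, 21 mm wide, 12 mm deep slot for the 48 mm bar; axes as the box's, the slot runs along x.
- slot_62 (a point): Centre of the mouth (at the foam's top face) of the 66 mm long, 21 mm wide, 12 mm deep slot for the 62 mm bar; axes as the box's, the slot runs along x.
- slot_75 (a point): Centre of the mouth (at the foam's top face) of the 79 mm long, 21 mm wide, 12 mm deep slot for the 75 mm bar; axes as the box's, the slot runs along x.
- slot_90 (a point): Centre of the mouth (at the foam's top face) of the 94 mm long, 21 mm wide, 12 mm deep slot for the 90 mm bar; axes as the box's, the slot runs along x.
- bar_48_mid (a point): Steel length bar 48 mm long (own y), 18 mm wide (own x), 26 mm high (own z), about 175 g, lying on the blue mat; the point is its centre, 13 mm above its underside. It goes on its 18 mm edge, as it lies, lengthwise into its slot and then stands 14 mm out of the foam. Absent in some runs.
- bar_62_mid (a point): Steel length bar 62 mm long (own y), 18 mm wide (own x), 26 mm high (own z), about 226 g, lying on the blue mat; the point is its centre, 13 mm above its underside. It goes on its 18 mm edge, as it lies, lengthwise into its slot and then stands 14 mm out of the foam. Absent in some runs.
- bar_75_mid (a point): Steel length bar 75 mm long (own y), 18 mm wide (own x), 26 mm high (own z), about 274 g, lying on the blue mat; the point is its centre, 13 mm above its underside. It goes on its 18 mm edge, as it lies, lengthwise into its slot and then stands 14 mm out of the foam. Absent in some runs.
- bar_90_mid (a point): Steel length bar 90 mm long (own y), 18 mm wide (own x), 26 mm high (own z), about 329 g, lying on the blue mat; the point is its centre, 13 mm above its underside. It goes on its 18 mm edge, as it lies, lengthwise into its slot and then stands 14 mm out of the foam. Absent in some runs.
- fresh_mid (a point): Fresh desiccant canister, upright aluminium can with an orange perforated cap, 26 mm diameter, 34 mm high, 50 g, standing on the table; the point is its centre, 17 mm above its underside.
- spent_mid (a point): Spent desiccant canister, the same can with a white cap, 26 mm diameter, 34 mm high, 50 g, at the start fully down in the box's bore; the point is its centre, 17 mm above its underside.
- tray_in (a point): Centre of the inner floor (3 mm above the table) of the open steel tray for spent canisters, 110 (x) x 85 (y) mm outside, walls 3 mm thick and 15 mm high; does not slide.
- lid_grip (a point): Middle of the lid's green grip bar, which is 92 mm long along the lid's x, 16 mm wide (y) and 12 mm high, with its ends on two posts. From this point down: underside of the bar 6 mm, top of the lid below it 22 mm, hinge lines of the clips 26 mm, underside of the plate that rests on the box's rim 28 mm, lowest edge of the skirt 35 mm. Seated, it is 78 mm above the box's origin.
- hinge_1 (a point): Middle of the hinge line of clip 1, at the lid's own +x end, 4.5 mm outside the edge of the lid's plate and 26 mm below lid_grip's height; the hinge line runs along that edge.
- clip_1 (a joint): Angle of green clip 1 (rad): a flap 52 mm wide, 29 mm long from its hinge line, 3 mm thick, its lip turned 7 mm outward. 0 = snapped down against its stop, along the box's wall; 1.57 = level, pointing outward; 2.4 = fully up. Stays where left, moves at under 1 N at the lip; in the last 0.5 rad a spring detent resists with 1 to 4 N and, past 0.25 rad, snaps it home.
- hinge_2 (a point): Middle of the hinge line of clip 2, at the lid's own +y side, 4.5 mm outside the edge of the lid's plate and 26 mm below lid_grip's height; the hinge line runs along that edge.
- clip_2 (a joint): Angle of green clip 2 (rad): a flap 52 mm wide, 29 mm long from its hinge line, 3 mm thick, its lip turned 7 mm outward. 0 = snapped down against its stop, along the box's wall; 1.57 = level, pointing outward; 2.4 = fully up. Stays where left, moves at under 1 N at the lip; in the last 0.5 rad a spring detent resists with 1 to 4 N and, past 0.25 rad, snaps it home.
- hinge_3 (a point): Middle of the hinge line of clip 3, at the lid's own -x end, 4.5 mm outside the edge of the lid's plate and 26 mm below lid_grip's height; the hinge line runs along that edge.
- clip_3 (a joint): Angle of green clip 3 (rad): a flap 52 mm wide, 29 mm long from its hinge line, 3 mm thick, its lip turned 7 mm outward. 0 = snapped down against its stop, along the box's wall; 1.57 = level, pointing outward; 2.4 = fully up. Stays where left, moves at under 1 N at the lip; in the last 0.5 rad a spring detent resists with 1 to 4 N and, past 0.25 rad, snaps it home.
- hinge_4 (a point): Middle of the hinge line of clip 4, at the lid's own -y side, 4.5 mm outside the edge of the lid's plate and 26 mm below lid_grip's height; the hinge line runs along that edge.
- clip_4 (a joint): Angle of green clip 4 (rad): a flap 52 mm wide, 29 mm long from its hinge line, 3 mm thick, its lip turned 7 mm outward. 0 = snapped down against its stop, along the box's wall; 1.57 = level, pointing outward; 2.4 = fully up. Stays where left, moves at under 1 N at the lip; in the last 0.5 rad a spring detent resists with 1 to 4 N and, past 0.25 rad, snaps it home.
- caliper: Digital caliper, 70x226x18 mm, lying at the back: leave alone. Origin at the centre of its underside.
- lid: Loose light-grey lid of the box, 205 (own x) x 137 (own y) mm, 300 g, right side up on the table, a clip hinged on each of its four sides. Origin at the centre of its lowest edge (the skirt's), 35 mm below lid_grip, z up. The black skirt under it is 7 mm deep and goes inside the box's walls with 1.5 mm to spare all round, 2 mm more at its tapered lower edge; either way round fits.
There are look-alikes about, which are no part of the job. Leave any yellow look-alike of the part that bears bar_90_mid alone.

How it is judged:
On the way, in this order (a step that is already met when the one before it is completed fails the run):
1. every bar that is there lies in its own slot, the fresh canister stands in the bore and the spent one in the tray (horizontal distance between bar_48_mid and slot_48 below 0.004 m and z of bar_48_mid in the frame of slot_48 below 0.004 m and angle between the y axis of each of bar_48_mid, bar_62_mid, bar_75_mid, bar_90_mid and the x axis of box, either way round below 0.12 rad and angle between each of bar_48_mid, bar_62_mid, bar_75_mid, bar_90_mid's own z axis and vertical below 0.1 rad and horizontal distance between bar_62_mid and slot_62 below 0.004 m and z of bar_62_mid in the frame of slot_62 below 0.004 m and horizontal distance between bar_75_mid and slot_75 below 0.004 m and z of bar_75_mid in the frame of slot_75 below 0.004 m and horizontal distance between bar_90_mid and slot_90 below 0.004 m and z of bar_90_mid in the frame of slot_90 below 0.004 m and horizontal distance between fresh_mid and bore below 0.004 m and z of fresh_mid in the frame of bore below 0.008 m and angle between each of fresh_mid, spent_mid's own z axis and vertical below 0.12 rad and x of spent_mid in the frame of tray_in between -0.045 and 0.045 m and y of spent_mid in the frame of tray_in between -0.033 and 0.033 m and z of spent_mid in the frame of tray_in below 0.021 m), for 0.2 s.
2. the lid is seated on the box, level and square, with all four clips still up (z of lid_grip in the frame of box below 0.081 m and angle between lid_grip's own z axis and vertical below 0.03 rad and horizontal distance between lid_grip and box below 0.005 m and angle between the x axis of lid_grip and the x axis of box, either way round below 0.06 rad and value of joint each of clip_1, clip_2, clip_3, clip_4 above 0.8 rad), for 0.2 s.
At the end, for the whole second after the job is handed in: Each bar present lies in its own slot, the fresh canister in the bore, within 4 mm sideways and 3 mm of fully down, the spent one upright in the tray; the lid is on the rim to 3 mm, within 5 mm of centre, level, square, at rest; all four clips are within 0.12 rad of home (all of step 1 and z of lid_grip in the frame of box below 0.081 m and angle between lid_grip's own z axis and vertical below 0.03 rad and horizontal distance between lid_grip and box below 0.005 m and angle between the x axis of lid_grip and the x axis of box, either way round below 0.06 rad and value of joint each of clip_1, clip_2, clip_3, clip_4 below 0.12 rad and linear speed of lid below 0.02 m/s); the robot touches nothing.
It fails at once if the caliper is pushed more than 3 cm (distance of caliper from where it was at the start of the episode above 0.03 m).
Of bar_48, bar_62, bar_75, bar_90 only 2 to 4 are there at a start; the rules pass over those that are not, and their reading is None.
At some moment in a run one of lid, canister_fresh may be knocked a few centimetres aside while the robot is not near it.
Once in a run the grip may slacken for a moment while it holds something.
It also fails if it takes over 210 s, if anything falls off the work surface, if the arm or the gripper's body presses on something with over 40 N, if the wrist force passes 120 N, or if a joint passes its speed limit or range.

## Working session

There is one attempt and no reset: what is moved stays moved. The work goes in short steps, Python scripts to look and compute and a tool call to move; the robot and the scene stay as the last step left them, time stands still between calls to the robot, and variables do not carry over. Pictures are saved under pics/ and viewed, and the job is handed in when it is done.

Besides the shell and the picture viewer there is one more tool, called after "Call:" by a JSON object that holds its "op" and its "data", one argument or row to a line. step_arm: Moves the arm, as the interface text tells. Its arguments: {"type":"object","properties":{"plan":{"type":"array"},"squeeze":{"type":"number"}},"required":["plan"]}

```bash
ls; mkdir -p pics; cat > h.py <<'E'
import numpy as np, cv2
from bench import ctrl
def cal(n):
    c=ctrl.calibration(n); f=240/np.tan(np.radians(c["fov_y"])/2)
    R=cv2.Rodrigues(np.array(c["rvec"],float))[0]; t=np.array(c["tvec"],float)
    return f,c["cx"],c["cy"],R,t
def ray(C,u,v,z):
    f,cx,cy,R,t=C
    d=R.T@np.array([(u-cx)/f,(v-cy)/f,1.]); o=-R.T@t
    return o+d*(z-o[2])/d[2]
def proj(C,p):
    f,cx,cy,R,t=C
    q=R@np.array(p,float)+t
    return np.array([cx+f*q[0]/q[2],cy+f*q[1]/q[2]])
def shot(n,fn=None):
    im=ctrl.get_image(n)
    if fn: cv2.imwrite('pics/'+fn,im[:,:,::-1])
    return im
E
python3 - <<'E'
from h import *
print(ctrl.get_state())
for n in ["scene","side","wrist"]:
    shot(n,n+"0.png"); c=ctrl.calibration(n); print(n,c); C=cal(n); print(-C[3].T@C[4])
E
```

```text
pics
{'time': 0.0, 'joint_positions': array([-1.19391127,  0.32179737, -0.0700574 ,  1.4516697 ,  0.0225829 ,
        1.37079615, -0.05689729]), 'qd': array([ 2.81504354e-06,  1.17433372e-03, -7.03638899e-05,  2.76541227e-04,
        1.57570120e-03, -2.31061913e-04, -1.20123261e-03]), 'joint_torque': array([ 4.82808025e-05, -4.91281736e+01, -4.03738786e-01, -3.12536788e+01,
       -6.39250455e-02,  4.34551982e-02,  1.73414060e-04]), 'position': array([0.23054115, 0.6071809 , 0.23548057]), 'tool_rot': array([-5.66690176e-01, -3.08980320e+00,  2.93331227e-03]), 'ft_force': array([-0.8085378 ,  0.21983981, -0.69288778]), 'torque': array([-0.04578977,  0.01797908, -0.01179466]), 'grip_width': 0.9990838976100734}
scene {'fov_y': 55.12796168434922, 'cx': 321.2688352909921, 'cy': 240.1104941878948, 'rvec': array([ 1.97527009, -0.43053165,  0.25794382]), 'tvec': array([-0.48495782,  0.19152378,  0.89699216])}
[ 0.14876407 -0.86634515  0.55115852]
side {'fov_y': 56.908201088704836, 'cx': 319.69150760291024, 'cy': 236.22096144490365, 'rvec': array([ 0.57077812, -2.68353822,  1.17682039]), 'tvec': array([0.54932251, 0.16796369, 0.85444987])}
[0.30222366 0.69394254 0.69796577]
wrist {'fov_y': 63.5487765594012, 'cx': 316.7019298050765, 'cy': 242.5925517064799, 'rvec': array([-2.37176015, -1.63752919, -0.24565454]), 'tvec': array([-0.64855588, -0.0357204 ,  0.39296086])}
[0.15325212 0.63650444 0.38431082]
```

View pics/scene0.png

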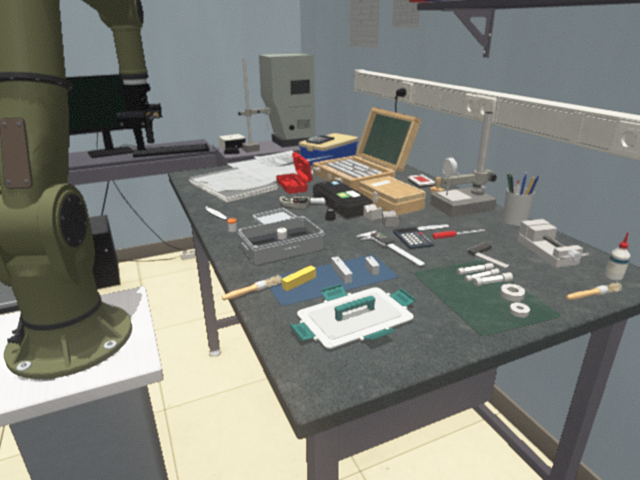

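View pics/side0.png

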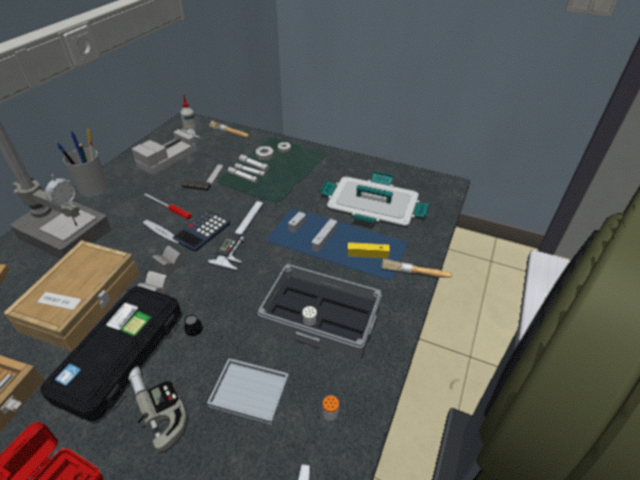

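View pics/wrist0.png

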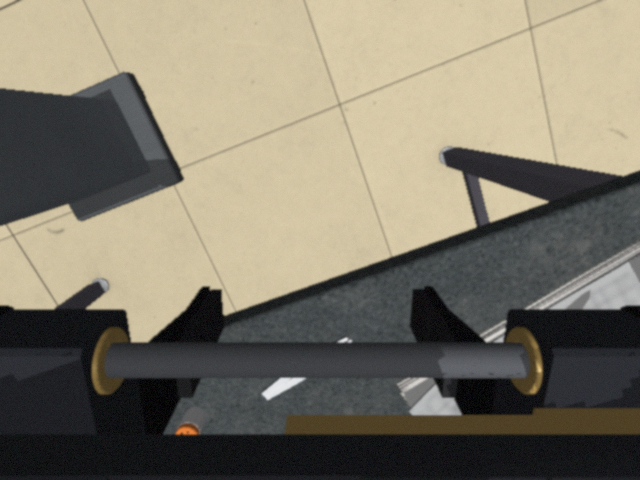

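```bash
python3 - <<'E'
from h import *
C={n:cal(n) for n in["scene","side"]}
zz={'box':.02,'lid':.03,'bar_48_mid':.013,'bar_62_mid':.013,'bar_75_mid':.013,'bar_90_mid':.013,'fresh_mid':.017,'spent_mid':.03,'tray_in':.005,'caliper':.009}
for n in C:
    ctrl.get_image(n)
    for k,z in zz.items():
        try: r=ctrl.cut_out(n,k)
        except Exception as e: print(n,k,e); continue
        for d in r[:4]:
            ys,xs=np.nonzero(d['pixels']); 
            print(n,k,round(d['score'],2),[int(q) for q in d['rect']],len(xs),ray(C[n],xs.mean(),ys.mean(),z).round(3)[:2])
E
python3 - <<'E'
import cv2
a=cv2.imread('pics/side0.png')[160:400,190:470]
cv2.imwrite('pics/c1.png',cv2.resize(a,None,fx=2.5,fy=2.5,interpolation=cv2.INTER_CUBIC))
E
```

```text
scene box 0.66 [289, 284, 124, 60] 5037 [ 0.516 -0.191]
scene box 0.64 [236, 216, 89, 47] 2738 [0.505 0.211]
scene lid 0.89 [291, 282, 118, 64] 4938 [ 0.509 -0.203]
scene bar_48_mid 0.55 [366, 256, 15, 19] 164 [ 0.661 -0.016]
scene bar_48_mid 0.32 [364, 327, 31, 9] 152 [ 0.536 -0.255]
scene bar_62_mid 0.39 [251, 210, 43, 11] 412 [0.545 0.396]
scene bar_90_mid 0.9 [332, 256, 18, 30] 322 [ 0.585 -0.002]
scene bar_90_mid 0.62 [280, 268, 34, 22] 407 [0.475 0.006]
scene fresh_mid 0.2 [321, 283, 25, 14] 268 [ 0.522 -0.091]
scene spent_mid 0.4 [279, 229, 8, 12] 83 [0.515 0.226]
scene spent_mid 0.32 [239, 217, 84, 49] 2728 [0.498 0.189]
scene tray_in 0.86 [252, 209, 41, 15] 472 [0.548 0.413]
scene tray_in 0.15 [367, 256, 16, 20] 178 [ 0.67  -0.001]
scene caliper 0.74 [364, 230, 58, 35] 450 [0.768 0.074]
side box 0.63 [259, 263, 125, 98] 7492 [0.505 0.211]
side lid 0.63 [319, 171, 112, 55] 3488 [ 0.519 -0.145]
side bar_48_mid 0.56 [288, 213, 17, 20] 231 [ 0.664 -0.008]
side bar_48_mid 0.39 [308, 219, 28, 32] 393 [0.587 0.009]
side bar_90_mid 0.8 [347, 246, 43, 12] 554 [0.48  0.013]
side bar_90_mid 0.6 [310, 221, 27, 28] 348 [0.587 0.009]
side fresh_mid 0.71 [320, 395, 20, 24] 340 [0.415 0.38 ]
side spent_mid 0.74 [299, 305, 16, 21] 221 [0.518 0.238]
side spent_mid 0.49 [320, 171, 111, 57] 3586 [ 0.52  -0.145]
side tray_in 0.6 [211, 357, 75, 69] 3500 [0.552 0.403]
side caliper 0.95 [212, 203, 50, 67] 912 [0.767 0.105]
side caliper 0.38 [411, 202, 20, 14] 210 [ 0.411 -0.182]
side caliper 0.32 [318, 174, 111, 50] 3521 [ 0.528 -0.171]
```

View pics/c1.png

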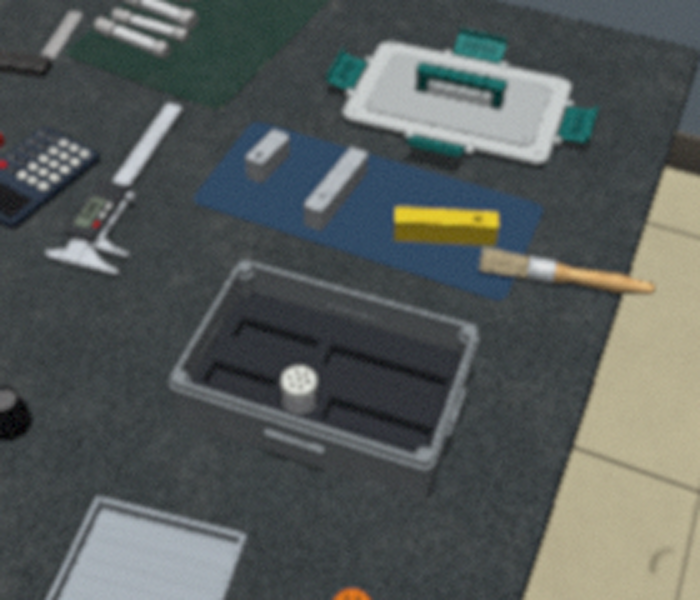

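```bash
cat >> h.py <<'E'
from scipy.spatial.transform import Rotation as Ro
def Rd(yaw):
    c,s=np.cos(yaw),np.sin(yaw)
    return np.array([[c,s,0],[s,-c,0],[0,0,-1.]])
def plan(p,yawdeg,tilt=None):
    s=ctrl.get_state(); R=Ro.from_rotvec(s['tool_rot']).as_matrix(); P=np.array(s['position'])
    T=Rd(np.radians(yawdeg))
    if tilt is not None: T=T@Ro.from_rotvec(tilt).as_matrix()
    rv=Ro.from_matrix(R.T@T).as_rotvec(); d=R.T@(np.array(p)-P)
    print('PLAN turn',rv.round(3).tolist(),'shift',d.round(4).tolist())
def st():
    s=ctrl.get_state(); R=Ro.from_rotvec(s['tool_rot']).as_matrix()
    print('t',round(s['time'],2),'p',s['position'].round(4),'yaw',round(np.degrees(np.arctan2(R[1,0],R[0,0])),2),'z',R[:,2].round(4),'F',s['ft_force'].round(1),'M',s['torque'].round(2),'w',round(s['grip_width']*87,1),'q',s['joint_positions'].round(2))
E
python3 - <<'E'
from h import *
C=cal('side')
q=[ray(C,u,v,.05)[:2] for u,v in[(287.2,267.2),(378,293.2),(362,344.8),(261.2,312)]]
print(np.round(q,3),np.mean(q,0))
for a,b in((0,1),(3,2),(0,3),(1,2)): d=q[b]-q[a];print(np.linalg.norm(d),np.degrees(np.arctan2(d[1],d[0])))
W=cal('wrist'); print(W[3][2]); st()
plan([.60,-.08,.30],90)
E
```

```text
[[0.601 0.16 ]
 [0.414 0.15 ]
 [0.403 0.27 ]
 [0.594 0.279]] [0.50303134 0.21492902]
0.1874774550028423 -176.79032457842845
0.19093873056877647 -177.14859920015803
0.11910283567090754 93.54556770963609
0.12036649721196784 95.18826109369844
[ 0.27710842 -0.10600363 -0.95497338]
t 1.25 p [0.2307 0.6077 0.2366] yaw 159.22 z [ 1.e-04  0.e+00 -1.e+00] F [-0.4  0.7  0.9] M [-0.01  0.   -0.02] w 87.2 q [-1.19  0.32 -0.07  1.45  0.02  1.37 -0.06]
PLAN turn [0.0, 0.0, 1.208] shift [-0.5893, -0.5119, -0.0634]
```

Call:
{"op": "step_arm", "data": {
  "plan": [
    [[0,0,0.12],[-0.045,-0.05,0],0],
    [[0,0,0.24],[-0.09,-0.09,0],0],
    [[0,0,0.36],[-0.14,-0.13,0],0],
    [[0,0,0.48],[-0.19,-0.17,0],0],
    [[0,0,0.6],[-0.24,-0.21,0],0],
    [[0,0,0.72],[-0.29,-0.26,0],0],
    [[0,0,0.84],[-0.35,-0.31,0],0],
    [[0,0,0.96],[-0.41,-0.36,0],0],
    [[0,0,1.1],[-0.47,-0.41,0],0],
    [[0,0,1.208],[-0.53,-0.45,0],0]
  ]
}}

```text
time: 2.5
position: [0.5288, 0.0572, 0.2371]
tool_rot: [2.225, 2.217, 0.003]
ft_force: [1.2, 1.2, -0.4]
grip_width: 0.999
```

```bash
python3 - <<'E'
from h import *
st(); shot('wrist','w1.png');st()
plan([.62,-.06,.26],90)
E
```

```text
t 2.5 p [0.5288 0.0572 0.2371] yaw 89.79 z [ 0.0013  0.001  -1.    ] F [ 1.2  1.2 -0.4] M [-0.02  0.   -0.  ] w 86.9 q [-0.61  0.06  0.48  1.76 -0.03  1.32 -0.13]
t 2.55 p [0.5325 0.0472 0.2374] yaw 88.98 z [ 0.0054 -0.0056 -1.    ] F [ 3.6 -7.4  1. ] M [-0.62 -0.19 -0.05] w 87.2 q [-0.61  0.07  0.49  1.76 -0.03  1.32 -0.13]
PLAN turn [0.005, 0.006, -0.018] shift [-0.1058, 0.0895, -0.0215]
```

View pics/w1.png

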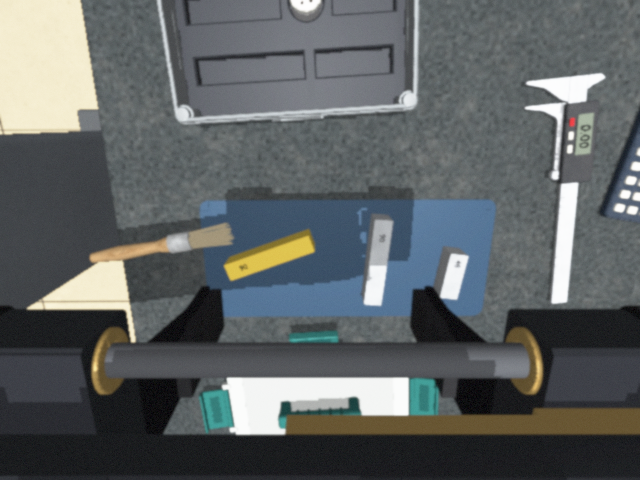

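Call:
{"op": "step_arm", "data": {
  "plan": [
    [[0,0,0],[-0.01,0.01,0.01],0],
    [[0,0,0],[-0.02,0.03,0.02],0],
    [[0,0,0],[-0.03,0.04,0.02],0],
    [[0,0,0],[-0.03,0.04,0.02],0],
    [[0,0,0],[-0.03,0.04,0.02],0],
    [[0,0,0],[-0.03,0.04,0.02],0],
    [[0,0,0],[-0.03,0.04,0.02],0],
    [[0,0,0],[-0.03,0.04,0.02],0],
    [[0,0,0],[-0.03,0.04,0.02],0],
    [[0,0,0],[-0.03,0.04,0.02],0]
  ]
}}

```text
time: 3.8
position: [0.568, 0.029, 0.2166]
tool_rot: [-2.221, -2.221, -0.0]
ft_force: [0.5, -0.3, -0.4]
grip_width: 1.002
```

```bash
python3 - <<'E'
from h import *
st(); C=cal('wrist'); im=shot('wrist','w2.png'); np.save('w2.npy',np.array([C[0],C[1],C[2],*C[3].ravel(),*C[4]]))
for k in ['bar_90_mid','bar_48_mid','box','lid']:
    for d in ctrl.cut_out('wrist',k)[:3]:
        ys,xs=np.nonzero(d['pixels']); r=cv2.minAreaRect(np.c_[xs,ys].astype(np.float32))
        print(k,round(d['score'],2),d['rect'],ray(C,*r[0],.026).round(4),r)
cv2.imwrite('pics/w2c.png',cv2.resize(im[100:330,180:520,::-1],None,fx=2.3,fy=2.3,interpolation=cv2.INTER_CUBIC))
st()
E
```

```text
t 3.8 p [0.568  0.029  0.2166] yaw 90.0 z [ 0.e+00  1.e-04 -1.e+00] F [ 0.5 -0.3 -0.4] M [-0.06  0.03  0.02] w 87.2 q [-0.56  0.17  0.52  1.7  -0.09  1.29 -0.02]
bar_90_mid 0.93 [172.6, 208.4, 102.0, 51.7] [0.4821 0.0143 0.026 ] ((223.49844360351562, 232.87551879882812), (23.524995803833008, 101.47369384765625), 70.85186004638672)
bar_90_mid 0.76 [323.8, 190.1, 29.3, 97.9] [0.5878 0.0091 0.026 ] ((339.46038818359375, 238.39605712890625), (21.691810607910156, 98.4091796875), 5.710593223571777)
bar_48_mid 0.7 [403.8, 226.8, 32.9, 52.2] [ 0.6613 -0.0051  0.026 ] ((418.75250244140625, 253.17706298828125), (26.625822067260742, 55.31299591064453), 13.240520477294922)
box 0.71 [97.4, 0.1, 277.3, 87.8] [0.5028 0.1703 0.026 ] ((235.5, 43.0), (86.0, 279.0), 90.0)
box 0.17 [325.3, 188.4, 27.8, 100.8] [0.5872 0.0092 0.026 ] ((338.8792419433594, 238.2901611328125), (21.47504997253418, 98.8530044555664), 6.952957630157471)
lid 0.83 [168.4, 315.9, 240.1, 114.8] [ 0.5391 -0.1374  0.026 ] ((289.5, 375.0), (116.0, 237.0), 90.0)
t 4.05 p [0.568  0.029  0.2166] yaw 90.0 z [ 1.e-04  0.e+00 -1.e+00] F [-0.2  0.  -0.2] M [-0.05  0.08 -0.05] w 87.2 q [-0.56  0.17  0.52  1.7  -0.09  1.29 -0.02]
```

View pics/w2.png

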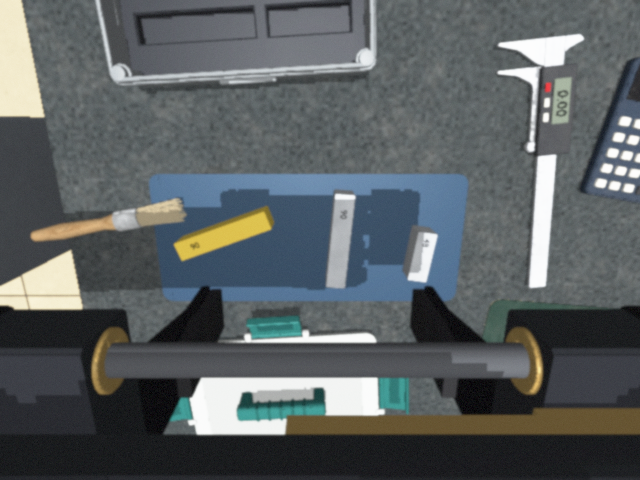

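View pics/w2c.png

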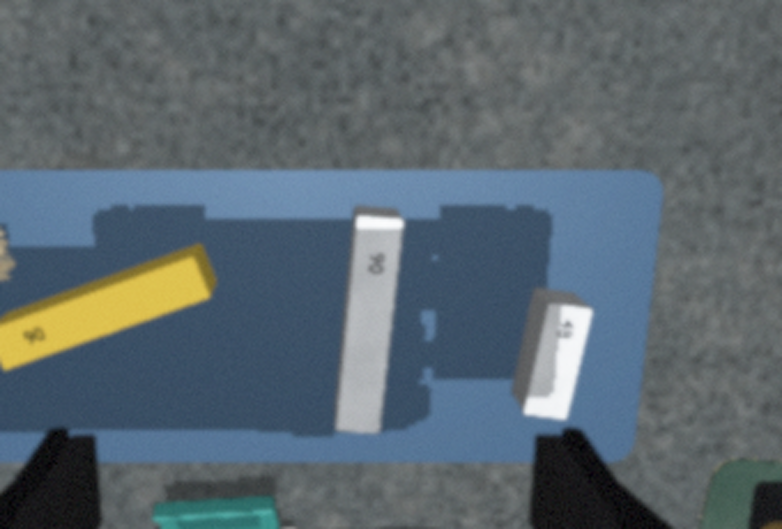

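```bash
python3 - <<'E'
from h import *
a=np.load('w2.npy'); C=(a[0],a[1],a[2],a[3:12].reshape(3,3),a[12:15])
for n,q in (('90',[(356,215),(404,218),(381,432),(336,430)]),('48',[(546,300),(592,307),(568,420),(524,415)])):
    w=np.array([ray(C,u/2.3+180,v/2.3+100,.027)[:2] for u,v in q]); print(n,w.round(4).tolist(),w.mean(0).round(4))
    a=(w[0]+w[1])/2;b=(w[3]+w[2])/2;d=a-b;print(np.linalg.norm(d),np.degrees(np.arctan2(d[1],d[0])),np.linalg.norm(w[0]-w[1]),np.linalg.norm(w[2]-w[3]))
plan([.588,.009,.10],92.5)
E
```

```text
90 [[0.5829, 0.0506], [0.6012, 0.0495], [0.5944, -0.0396], [0.5759, -0.0387]] [0.5886 0.0055]
0.08946405476398227 85.57848701177203 0.018423467284081053 0.018592178051161635
48 [[0.6581, 0.017], [0.6765, 0.0141], [0.6711, -0.0342], [0.6529, -0.032]] [ 0.6646 -0.0088]
0.04887369652512406 83.78341741135029 0.01858312553544961 0.018351106691776604
PLAN turn [0.0, -0.0, -0.044] shift [-0.02, 0.02, 0.1166]
```

Call:
{"op": "step_arm", "data": {
  "plan": [
    [[0,0,0.077],[-0.0235,0.0206,0.05],138],
    [[0,0,0.077],[-0.0235,0.0206,0.1],138],
    [[0,0,0.077],[-0.0235,0.0206,0.14],138],
    [[0,0,0.077],[-0.0235,0.0206,0.14],138],
    [[0,0,0.077],[-0.0235,0.0206,0.14],138],
    [[0,0,0.077],[-0.0235,0.0206,0.155],138],
    [[0,0,0.077],[-0.0235,0.0206,0.17],138],
    [[0,0,0.077],[-0.0235,0.0206,0.18],138],
    [[0,0,0.077],[-0.0235,0.0206,0.187],138],
    [[0,0,0.077],[-0.0235,0.0206,0.187],138]
  ],
  "squeeze": 40
}}

```text
time: 5.3
position: [0.5881, 0.0055, 0.0288]
tool_rot: [-2.305, -2.134, 0.002]
ft_force: [-0.1, 0.5, 0.3]
grip_width: 0.458
```

```bash
python3 - <<'E'
from h import *
st(); shot('wrist','w3.png')
E
```

```text
t 5.3 p [0.5881 0.0055 0.0288] yaw 85.59 z [-1.2e-03 -3.0e-04 -1.0e+00] F [-0.1  0.5  0.3] M [-0.07 -0.01 -0.03] w 39.9 q [-0.47  0.41  0.5   1.84 -0.24  0.95  0.05]
```

View pics/w3.png

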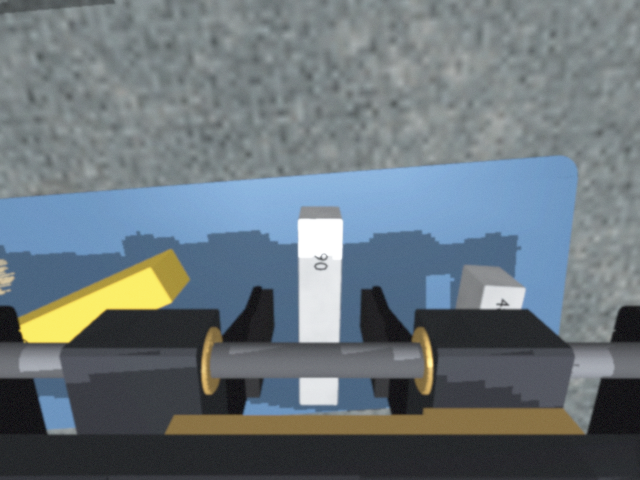

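Call:
{"op": "step_arm", "data": {
  "plan": [
    [[0,0,0],[0,0,0],255],
    [[0,0,0],[0,0,0],255],
    [[0,0,0],[0,0,0],255],
    [[0,0,0],[0,0,0],255],
    [[0,0,0],[0,0,0],255],
    [[0,0,0],[0,0,-0.03],255],
    [[0,0,0],[0,0,-0.06],255],
    [[0,0,0],[0,0,-0.1],255],
    [[0,0,0],[0,0,-0.12],255],
    [[0,0,0],[0,0,-0.12],255]
  ],
  "squeeze": 50
}}

```text
time: 6.6
position: [0.5892, 0.0055, 0.1503]
tool_rot: [2.305, 2.134, 0.003]
ft_force: [0.2, -0.4, -3.7]
grip_width: 0.198
```

```bash
python3 - <<'E'
from h import *
st()
plan([.505,.12,.17],90)
E
```

```text
t 6.6 p [0.5892 0.0055 0.1503] yaw 85.59 z [ 1.9e-03  6.0e-04 -1.0e+00] F [ 0.2 -0.4 -3.7] M [-0.13  0.06  0.02] w 17.2 q [-0.51  0.27  0.54  1.74 -0.15  1.17 -0.01]
PLAN turn [0.002, -0.001, -0.077] shift [0.1077, -0.0927, -0.0198]
```

Call:
{"op": "step_arm", "data": {
  "plan": [
    [[0,0,0],[0.03,-0.02,-0.02],255],
    [[0,0,0],[0.06,-0.05,-0.04],255],
    [[0,0,-0.077],[0.1,-0.09,-0.05],255],
    [[0,0,-0.077],[0.1,-0.09,-0.05],255],
    [[0,0,-0.077],[0.1,-0.09,-0.05],255],
    [[0,0,-0.077],[0.1,-0.09,-0.05],255],
    [[0,0,-0.077],[0.1,-0.09,-0.05],255],
    [[0,0,-0.077],[0.1,-0.09,-0.05],255],
    [[0,0,-0.077],[0.1,-0.09,-0.05],255],
    [[0,0,-0.077],[0.1,-0.09,-0.05],255]
  ]
}}

```text
time: 7.85
position: [0.5066, 0.1121, 0.1996]
tool_rot: [2.222, 2.221, 0.0]
ft_force: [0.1, -0.2, -2.9]
grip_width: 0.198
```

```bash
python3 - <<'E'
from h import *
st(); C=cal('wrist'); im=shot('wrist','w4.png'); np.save('w4.npy',np.array([C[0],C[1],C[2],*C[3].ravel(),*C[4]]))
E
```

```text
t 7.85 p [0.5066 0.1121 0.1996] yaw 89.99 z [ 1.e-04  1.e-04 -1.e+00] F [ 0.1 -0.2 -2.9] M [-0.1   0.04  0.05] w 17.2 q [-0.71  0.06  0.46  1.84 -0.03  1.25 -0.24]
```

View pics/w4.png

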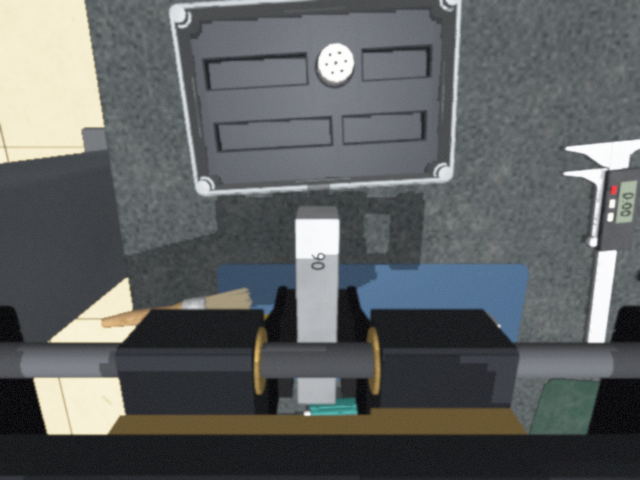

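```bash
python3 - <<'E'
import cv2
a=cv2.imread('pics/w4.png')[0:200,165:470]
cv2.imwrite('pics/w4c.png',cv2.resize(a,None,fx=2.6,fy=2.6,interpolation=cv2.INTER_CUBIC))
E
```

```text
(no output)
```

View pics/w4c.png

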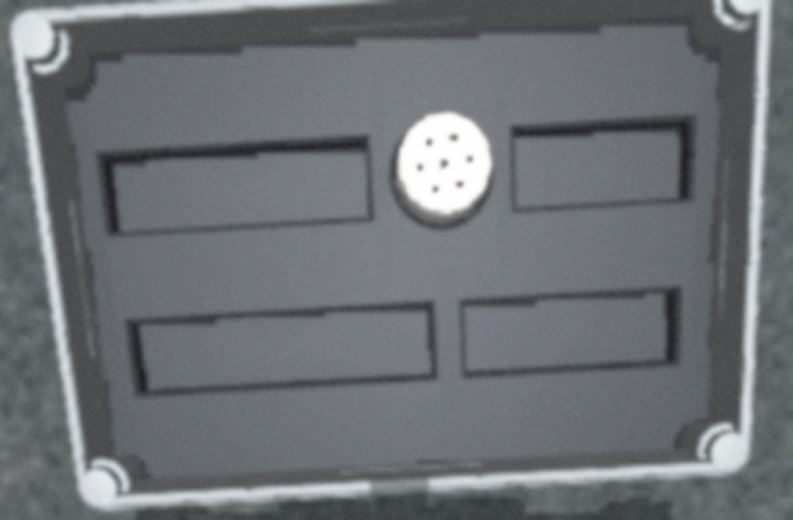

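```bash
python3 - <<'E'
from h import *
a=np.load('w4.npy'); C=(a[0],a[1],a[2],a[3:12].reshape(3,3),a[12:15])
S={'90':[(128,321),(433,303),(437,377),(138,394)],'62':[(460,300),(680,288),(680,363),(463,376)],'75':[(99,155),(367,136),(372,218),(109,235)],'48':[(512,127),(692,117),(691,200),(515,211)]}
c={}
for n,q in S.items():
    w=np.array([ray(C,u/2.6+165,v/2.6,.018)[:2] for u,v in q]);c[n]=w.mean(0)
    d=(w[1]+w[2]-w[0]-w[3])/2;e=(w[0]+w[1]-w[2]-w[3])/2
    print(n,c[n].round(4),np.linalg.norm(d).round(4),np.linalg.norm(e).round(4),np.degrees(np.arctan2(d[1],d[0])).round(2),np.degrees(np.arctan2(e[1],e[0])).round(2))
print((c['62']-c['90']),(c['48']-c['75']))
# rim corners
for u,v in[(32,37),(742,2),(722,450),(100,487)]: print(ray(C,u/2.6+165,v/2.6,.05)[:2].round(4))
print('spent',ray(C,444/2.6+165,163/2.6,.040).round(4))
# held bar end
print(proj(C,[.5066,.1121,.2]))
st()
E
```

```text
90 [0.4706 0.1841] 0.0957 0.0224 3.19 93.8
62 [0.5609 0.1893] 0.0685 0.0228 3.16 94.15
75 [0.4579 0.2314] 0.0805 0.0225 3.55 93.11
48 [0.568  0.2376] 0.0533 0.023 3.1 94.26
[0.09033496 0.00515062] [0.11005389 0.0061291 ]
[0.4107 0.2639]
[0.5958 0.2719]
[0.6018 0.1566]
[0.4182 0.1456]
spent [0.5195 0.235  0.04  ]
[318.4728659  322.16036674]
t 7.9 p [0.5066 0.1122 0.1996] yaw 90.0 z [ 1.e-04  1.e-04 -1.e+00] F [-0.4 -0.4 -3.7] M [-0.11  0.05 -0.02] w 17.8 q [-0.71  0.06  0.46  1.84 -0.03  1.25 -0.24]
```

Call:
{"op": "step_arm", "data": {
  "plan": [
    [[0,0,-0.18],[0.02,-0.01,0],255],
    [[0,0,-0.36],[0.04,-0.02,0],255],
    [[0,0,-0.54],[0.06,-0.03,0],255],
    [[0,0,-0.72],[0.072,-0.036,0.02],255],
    [[0,0,-0.9],[0.072,-0.036,0.04],255],
    [[0,0,-1.08],[0.072,-0.036,0.06],255],
    [[0,0,-1.26],[0.072,-0.036,0.08],255],
    [[0,0,-1.44],[0.072,-0.036,0.09],255],
    [[0,0,-1.628],[0.072,-0.036,0.09],255],
    [[0,0,-1.628],[0.072,-0.036,0.09],255]
  ]
}}

```text
time: 9.15
position: [0.4706, 0.1842, 0.1096]
tool_rot: [-0.087, 3.14, 0.0]
ft_force: [-0.4, 0.6, -3.0]
grip_width: 0.201
```

```bash
python3 - <<'E'
from h import *
a=np.load('w4.npy'); C=(a[0],a[1],a[2],a[3:12].reshape(3,3),a[12:15])
print('bar end',ray(C,298,222,.1976),ray(C,339,222,.1976))
st(); C=cal('wrist'); im=shot('wrist','w5.png');np.save('w5.npy',np.array([C[0],C[1],C[2],*C[3].ravel(),*C[4]]))
plan([.4706,.1841,.1],183.3)
E
```

```text
bar end [0.49834639 0.15567692 0.1976    ] [0.51476762 0.15568281 0.1976    ]
t 9.15 p [0.4706 0.1842 0.1096] yaw -176.83 z [ 1.e-04  1.e-04 -1.e+00] F [-0.4  0.6 -3. ] M [ 0.01 -0.04 -0.  ] w 17.4 q [-0.73  0.12  0.32  1.97 -0.04  1.06  1.24]
PLAN turn [0.0, 0.0, -0.004] shift [0.0001, -0.0001, 0.0097]
```

View pics/w5.png

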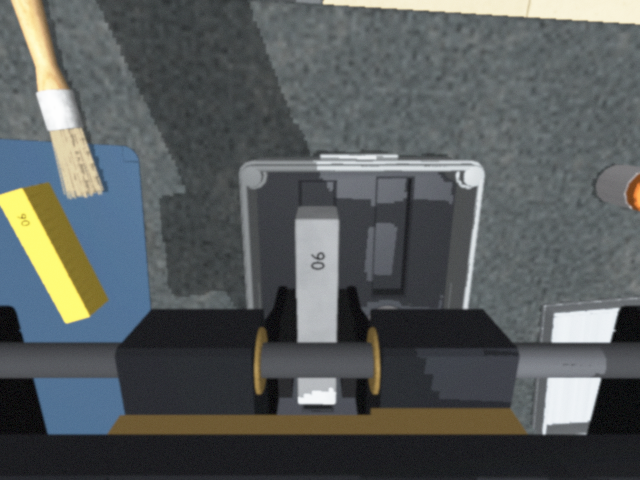

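```bash
python3 - <<'E'
from h import *
import cv2
a=np.load('w5.npy'); C=(a[0],a[1],a[2],a[3:12].reshape(3,3),a[12:15])
R=Rd(np.radians(-176.83)); P=np.array([.4706,.1842,.1096])
Rct=C[3]@R; tct=C[3]@P+C[4]
np.save('cam_tool.npy',np.array([*Rct.ravel(),*tct])); 
print('cam in tool',-Rct.T@tct, Rct[2])
T=(C[0],C[1],C[2],Rct,tct)
for z in (0,.002,.005,.008):
  print(z,[ray(T,u,v,z)[:2].round(4).tolist() for u,v in((297,218),(340,218),(297,403),(338,403))])
for n in('w3','w5'):
  im=cv2.imread(f'pics/{n}.png')[200:420,270:370]; cv2.imwrite(f'pics/{n}b.png',cv2.resize(im,None,fx=2.6,fy=2.6,interpolation=cv2.INTER_CUBIC))
a=cv2.imread('pics/w3b.png');b=cv2.imread('pics/w5b.png');cv2.imwrite('pics/b35.png',cv2.hconcat([a,b]))
E
```

```text
cam in tool [ 0.08273859 -0.0001496  -0.14855938] [-2.96481413e-01 -2.89912377e-04  9.55038579e-01]
0 [[0.0468, -0.008], [0.0468, 0.009], [-0.0408, -0.0093], [-0.0407, 0.0096]]
0.002 [[0.0463, -0.0081], [0.0463, 0.0091], [-0.0424, -0.0094], [-0.0424, 0.0098]]
0.005 [[0.0455, -0.0082], [0.0455, 0.0093], [-0.0449, -0.0096], [-0.0449, 0.01]]
0.008 [[0.0448, -0.0084], [0.0448, 0.0095], [-0.0474, -0.0098], [-0.0474, 0.0101]]
```

View pics/b35.png

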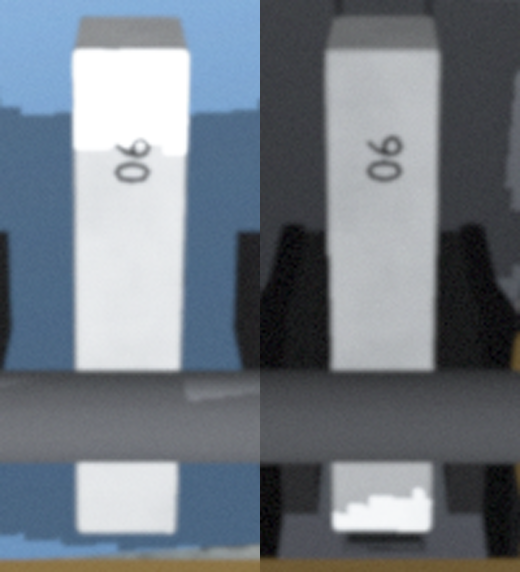

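Call:
{"op": "step_arm", "data": {
  "plan": [
    [[0,0,0],[0,0,0.02],255],
    [[0,0,0],[0,0,0.035],255],
    [[0,0,0],[0,0,0.045],255],
    [[0,0,0],[0,0,0.052],255],
    [[0,0,0],[0,0,0.056],255],
    [[0,0,0],[0,0,0.06],255],
    [[0,0,0],[0,0,0.064],255],
    [[0,0,0],[0,0,0.068],255],
    [[0,0,0],[0,0,0.071],255],
    [[0,0,0],[0,0,0.071],255]
  ]
}}

```text
time: 10.45
position: [0.4704, 0.1841, 0.0383]
tool_rot: [0.09, -3.14, 0.0]
ft_force: [0.4, 0.7, -4.2]
grip_width: 0.199
```

```bash
python3 - <<'E'
from h import *
st(); im=shot('wrist','w6.png')
E
```

```text
t 10.45 p [0.4704 0.1841 0.0383] yaw -176.72 z [-4.e-04 -2.e-04 -1.e+00] F [ 0.4  0.7 -4.2] M [ 0.05 -0.01 -0.04] w 17.4 q [-0.72  0.22  0.32  2.03 -0.08  0.91  1.27]
```

View pics/w6.png

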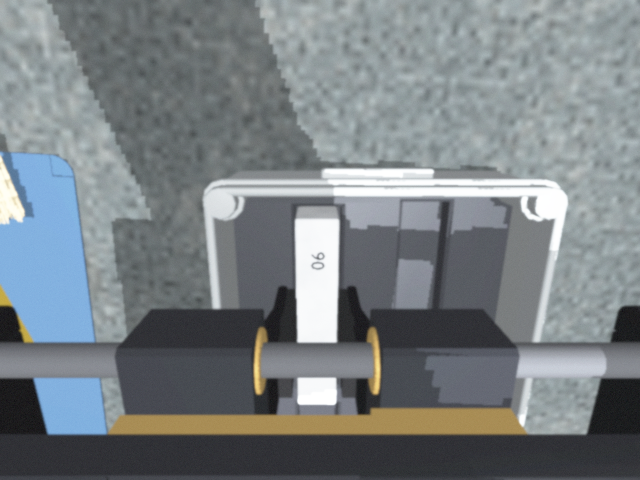

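Call:
{"op": "step_arm", "data": {
  "plan": [
    [[0,0,0],[0,0,0.002],255],
    [[0,0,0],[0,0,0.0035],255],
    [[0,0,0],[0,0,0.0035],255],
    [[0,0,0],[0,0,0.0035],167],
    [[0,0,0],[0,0,0.0035],167],
    [[0,0,0],[0,0,0.0035],167],
    [[0,0,0],[0,0,-0.005],167],
    [[0,0,0],[0,0,-0.03],167],
    [[0,0,0],[0,0,-0.08],167],
    [[0,0,0],[0,0,-0.1],167]
  ]
}}

```text
time: 11.75
position: [0.4722, 0.1847, 0.1421]
tool_rot: [-0.089, 3.136, 0.004]
ft_force: [-0.3, 0.8, -0.4]
grip_width: 0.345
```

```bash
python3 - <<'E'
from h import *
st(); im=shot('wrist','w7.png'); ctrl.get_image('side')
C=cal('side')
for d in ctrl.cut_out('side','bar_48_mid')[:2]:
    print(d['score'],d['rect'])
plan([.6646,-.0088,.139],83.8)
E
```

```text
t 11.75 p [0.4722 0.1847 0.1421] yaw -176.73 z [ 0.0045  0.0026 -1.    ] F [-0.3  0.8 -0.4] M [ 0.   -0.02 -0.05] w 30.0 q [-0.74  0.08  0.33  1.94 -0.03  1.12  1.23]
0.74 [288.6, 214.0, 16.8, 17.9]
PLAN turn [0.003, 0.001, 1.736] shift [-0.1819, -0.204, 0.001]
```

View pics/w7.png

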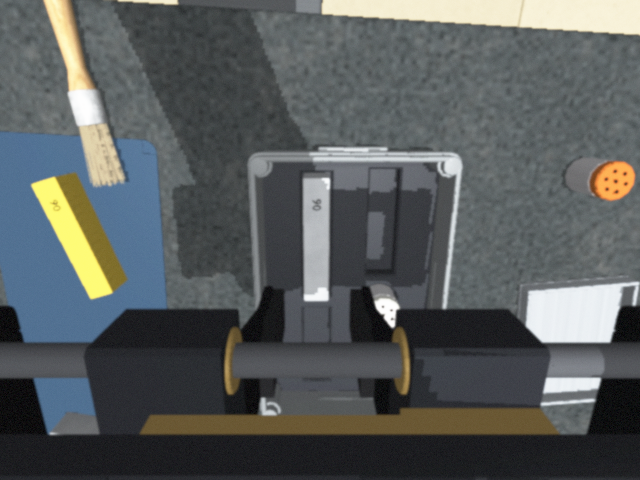

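Call:
{"op": "step_arm", "data": {
  "plan": [
    [[0,0,0.18],[-0.02,-0.02,0],138],
    [[0,0,0.36],[-0.05,-0.05,0],138],
    [[0,0,0.54],[-0.08,-0.08,0],138],
    [[0,0,0.72],[-0.11,-0.12,0],138],
    [[0,0,0.9],[-0.14,-0.15,0],138],
    [[0,0,1.08],[-0.16,-0.18,0],138],
    [[0,0,1.26],[-0.182,-0.204,0],138],
    [[0,0,1.44],[-0.182,-0.204,0],138],
    [[0,0,1.62],[-0.182,-0.204,0.02],138],
    [[0,0,1.736],[-0.182,-0.204,0.04],138]
  ]
}}

```text
time: 13.15
position: [0.663, -0.0094, 0.0962]
tool_rot: [-2.342, -2.092, 0.003]
ft_force: [0.5, -0.1, -0.1]
grip_width: 0.457
```

```bash
python3 - <<'E'
from h import *
st(); plan([.6646,-.0088,.0285],83.8)
E
```

```text
t 13.15 p [ 0.663  -0.0094  0.0962] yaw 83.54 z [-2.4e-03 -7.0e-04 -1.0e+00] F [ 0.5 -0.1 -0.1] M [-0.09  0.05 -0.02] w 39.8 q [-0.54  0.52  0.68  1.59 -0.35  1.16  0.11]
PLAN turn [-0.002, 0.001, -0.005] shift [0.0008, 0.0017, 0.0677]
```

Call:
{"op": "step_arm", "data": {
  "plan": [
    [[0,0,0],[0.0005,0.001,0.03],138],
    [[0,0,0],[0.0005,0.001,0.05],138],
    [[0,0,0],[0.0005,0.001,0.06],138],
    [[0,0,0],[0.0005,0.001,0.067],138],
    [[0,0,0],[0.0005,0.001,0.067],138],
    [[0,0,0],[0.0005,0.001,0.067],138],
    [[0,0,0],[0.0005,0.001,0.067],138],
    [[0,0,0],[0.0005,0.001,0.067],138],
    [[0,0,0],[0.0005,0.001,0.067],138],
    [[0,0,0],[0.0005,0.001,0.067],138]
  ]
}}

```text
time: 14.4
position: [0.665, -0.0087, 0.0316]
tool_rot: [-2.338, -2.098, -0.0]
ft_force: [-0.4, -1.0, 0.1]
grip_width: 0.458
```

```bash
python3 - <<'E'
from h import *
st(); im=shot('wrist','w8.png')
E
```

```text
t 14.4 p [ 0.665  -0.0087  0.0316] yaw 83.82 z [ 1.e-04  1.e-04 -1.e+00] F [-0.4 -1.   0.1] M [-0.1   0.1   0.03] w 39.8 q [-0.51  0.59  0.64  1.64 -0.4   1.05  0.15]
```

View pics/w8.png

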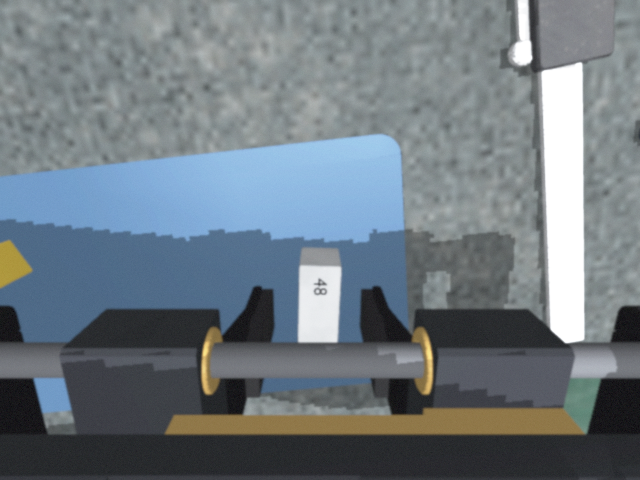

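Call:
{"op": "step_arm", "data": {
  "plan": [
    [[0,0,0],[0,0,0.003],138],
    [[0,0,0],[0,0,0.003],255],
    [[0,0,0],[0,0,0.003],255],
    [[0,0,0],[0,0,0.003],255],
    [[0,0,0],[0,0,0.003],255],
    [[0,0,0],[0,0,0.003],255],
    [[0,0,0],[0,0,-0.03],255],
    [[0,0,0],[0,0,-0.06],255],
    [[0,0,0],[0,0,-0.1],255],
    [[0,0,0],[0,0,-0.1],255]
  ],
  "squeeze": 50
}}

```text
time: 15.7
position: [0.6671, -0.0092, 0.135]
tool_rot: [2.335, 2.096, 0.008]
ft_force: [-0.0, -0.1, -1.8]
grip_width: 0.199
```

```bash
python3 - <<'E'
from h import *
st(); im=shot('wrist','w9.png')
a=np.load('cam_tool.npy'); C=cal('wrist'); T=(C[0],C[1],C[2],a[:9].reshape(3,3),a[9:])
g=cv2.resize(im[230:350,270:370,::-1],None,fx=5,fy=5,interpolation=cv2.INTER_CUBIC); cv2.imwrite('pics/w9c.png',g)
plan([.568,.2376,.13],183.3)
E
```

```text
t 15.7 p [ 0.6671 -0.0092  0.135 ] yaw 83.8 z [ 6.2e-03  5.0e-04 -1.0e+00] F [-0.  -0.1 -1.8] M [-0.08  0.01  0.01] w 17.3 q [-0.55  0.48  0.7   1.56 -0.33  1.21  0.1 ]
PLAN turn [0.002, 0.001, -1.736] shift [0.2345, -0.1236, 0.0025]
```

View pics/w9c.png

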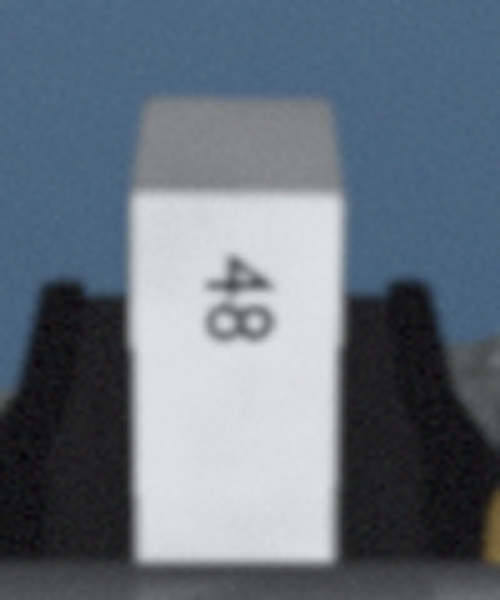

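Call:
{"op": "step_arm", "data": {
  "plan": [
    [[0,0,-0.18],[0.03,-0.01,0],255],
    [[0,0,-0.36],[0.06,-0.03,0],255],
    [[0,0,-0.54],[0.1,-0.05,0],255],
    [[0,0,-0.72],[0.14,-0.07,0],255],
    [[0,0,-0.9],[0.18,-0.09,0],255],
    [[0,0,-1.08],[0.22,-0.11,0],255],
    [[0,0,-1.26],[0.2345,-0.1236,0],255],
    [[0,0,-1.44],[0.2345,-0.1236,0],255],
    [[0,0,-1.62],[0.2345,-0.1236,0.01],255],
    [[0,0,-1.736],[0.2345,-0.1236,0.02],255]
  ]
}}

```text
time: 17.0
position: [0.5658, 0.2374, 0.109]
tool_rot: [0.097, -3.137, 0.002]
ft_force: [0.2, 0.3, -0.9]
grip_width: 0.197
```

```bash
python3 - <<'E'
from h import *
a=np.load('cam_tool.npy'); C=cal('wrist'); T=(C[0],C[1],C[2],a[:9].reshape(3,3),a[9:])
for z in (.002,.0035,.005): print(ray(T,318,268,z).round(4), ray(T,318,219.2,z).round(4))
st(); shot('wrist','w10.png'); plan([.568,.2376,.11],183.3)
E
```

```text
[0.025  0.0003 0.002 ] [0.0458 0.0003 0.002 ]
[0.0244 0.0003 0.0035] [0.0454 0.0003 0.0035]
[0.0238 0.0004 0.005 ] [0.045  0.0003 0.005 ]
t 17.0 p [0.5658 0.2374 0.109 ] yaw -176.45 z [-0.0033 -0.0015 -1.    ] F [ 0.2  0.3 -0.9] M [-0.03 -0.03 -0.01] w 17.2 q [-0.71  0.34  0.32  1.7  -0.12  1.12  1.28]
PLAN turn [-0.002, -0.006, 0.007] shift [-0.0031, 0.0005, -0.0026]
```

View pics/w10.png

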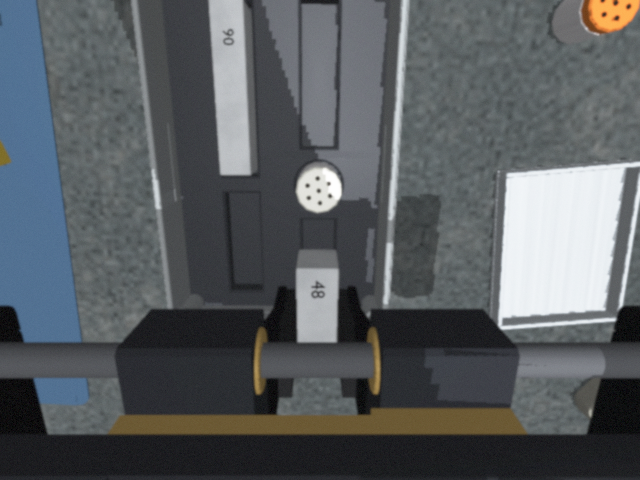

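Call:
{"op": "step_arm", "data": {
  "plan": [
    [[0,0,0],[0,0,0.01],255],
    [[0,0,0],[0,0,0.02],255],
    [[0,0,0],[0,0,0.03],255],
    [[0,0,0],[0,0,0.03],255],
    [[0,0,0],[0,0,0.03],255],
    [[0,0,0],[0,0,0.03],255],
    [[0,0,0],[0,0,0.03],255],
    [[0,0,0],[0,0,0.03],255],
    [[0,0,0],[0,0,0.03],255],
    [[0,0,0],[0,0,0.03],255]
  ]
}}

```text
time: 18.3
position: [0.5673, 0.2378, 0.0816]
tool_rot: [-0.09, 3.14, 0.0]
ft_force: [0.5, 0.5, -1.5]
grip_width: 0.2
```

```bash
python3 - <<'E'
from h import *
st(); shot('wrist','w11.png'); plan([.568,.2376,.0348],183.3)
E
```

```text
t 18.3 p [0.5673 0.2378 0.0816] yaw -176.72 z [ 0.e+00  1.e-04 -1.e+00] F [ 0.5  0.5 -1.5] M [0.06 0.02 0.04] w 17.4 q [-0.7   0.37  0.32  1.73 -0.13  1.06  1.29]
PLAN turn [0.0, 0.0, -0.0] shift [-0.0006, -0.0002, 0.0468]
```

View pics/w11.png

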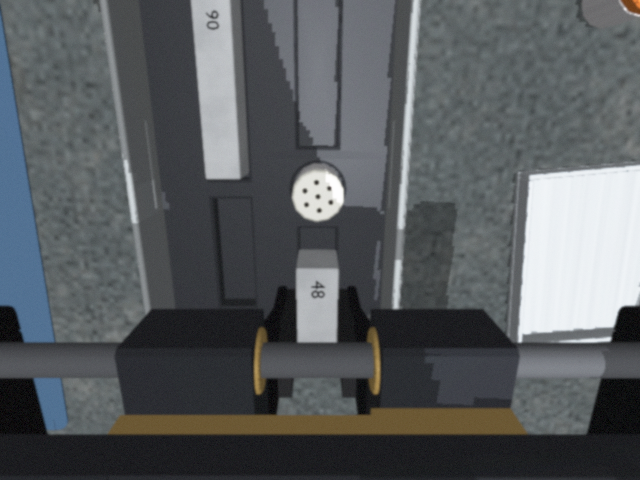

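Call:
{"op": "step_arm", "data": {
  "plan": [
    [[0,0,0],[-0.0008,-0.0002,0.01],255],
    [[0,0,0],[-0.0008,-0.0002,0.02],255],
    [[0,0,0],[-0.0008,-0.0002,0.026],255],
    [[0,0,0],[-0.0008,-0.0002,0.029],255],
    [[0,0,0],[-0.0008,-0.0002,0.032],255],
    [[0,0,0],[-0.0008,-0.0002,0.035],255],
    [[0,0,0],[-0.0008,-0.0002,0.038],255],
    [[0,0,0],[-0.0008,-0.0002,0.041],255],
    [[0,0,0],[-0.0008,-0.0002,0.043],255],
    [[0,0,0],[-0.0008,-0.0002,0.043],255]
  ]
}}

```text
time: 19.6
position: [0.5681, 0.2375, 0.0384]
tool_rot: [0.09, -3.14, 0.0]
ft_force: [-0.2, -1.0, -1.4]
grip_width: 0.202
```

```bash
python3 - <<'E'
from h import *
st(); shot('wrist','w12.png')
E
```

```text
t 19.6 p [0.5681 0.2375 0.0384] yaw -176.72 z [-2.e-04 -0.e+00 -1.e+00] F [-0.2 -1.  -1.4] M [0.02 0.01 0.02] w 17.5 q [-0.69  0.43  0.31  1.75 -0.15  0.98  1.3 ]
```

View pics/w12.png

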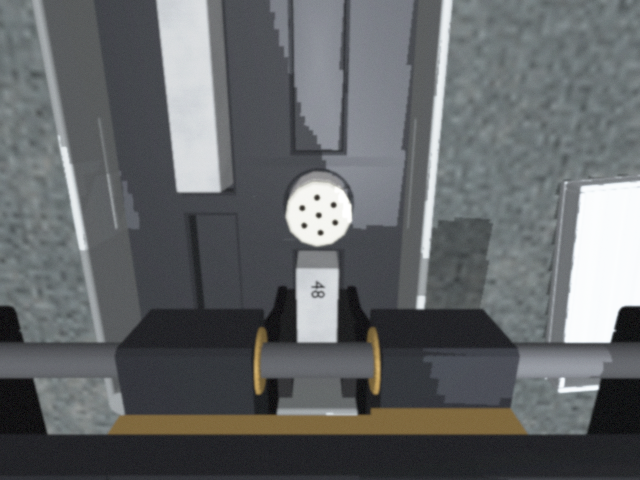

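In the slot without contact force. Lower the last 3.5 mm, release partly, go up.

Call:
{"op": "step_arm", "data": {
  "plan": [
    [[0,0,0],[0,0,0.002],255],
    [[0,0,0],[0,0,0.0035],255],
    [[0,0,0],[0,0,0.0035],255],
    [[0,0,0],[0,0,0.0035],167],
    [[0,0,0],[0,0,0.0035],167],
    [[0,0,0],[0,0,0.0035],167],
    [[0,0,0],[0,0,-0.005],167],
    [[0,0,0],[0,0,-0.03],167],
    [[0,0,0],[0,0,-0.08],167],
    [[0,0,0],[0,0,-0.11],167]
  ]
}}

```text
time: 20.9
position: [0.5693, 0.2378, 0.1519]
tool_rot: [-0.089, 3.137, 0.003]
ft_force: [0.1, 0.7, -0.2]
grip_width: 0.346
```

```bash
python3 - <<'E'
from h import *
st(); C=cal('wrist'); im=shot('wrist','w13.png'); 
E
```

```text
t 20.9 p [0.5693 0.2378 0.1519] yaw -176.73 z [ 0.0033  0.0017 -1.    ] F [ 0.1  0.7 -0.2] M [0.   0.02 0.02] w 30.1 q [-0.71  0.31  0.33  1.66 -0.11  1.19  1.27]
```

View pics/w13.png

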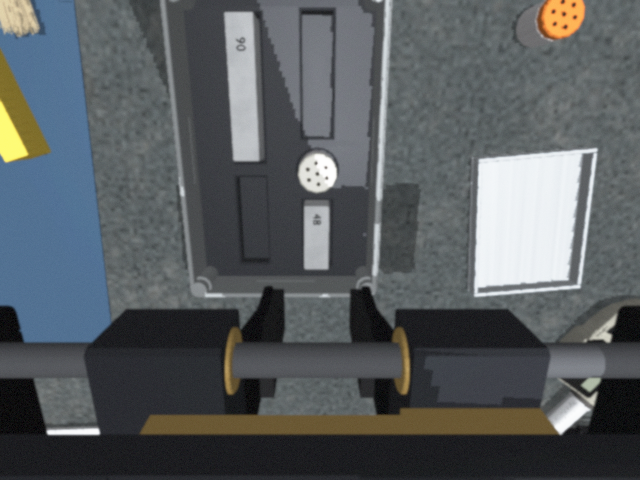

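```bash
python3 - <<'E'
from h import *
st(); C=cal('wrist'); im=shot('wrist'); 
g=cv2.resize(im[100:280,160:460,::-1],None,fx=2.6,fy=2.6,interpolation=cv2.INTER_CUBIC); cv2.imwrite('pics/w14c.png',g)
np.save('w14.npy',np.array([C[0],C[1],C[2],*C[3].ravel(),*C[4]]))
for k,z in(('spent_mid',.04),('fresh_mid',.034),('tray_in',.015)):
  for d in ctrl.cut_out('wrist',k)[:3]:
    ys,xs=np.nonzero(d['pixels']); print(k,round(d['score'],2),np.round(d['rect'],1),ray(C,xs.mean(),ys.mean(),z).round(4))
# white cap segmentation
hsv=cv2.cvtColor(im,cv2.COLOR_RGB2HSV)
m=(hsv[...,2]>190)&(hsv[...,1]<40); sub=np.zeros_like(m); sub[140:205,285:350]=m[140:205,285:350]
ys,xs=np.nonzero(sub); print((xs.min()+xs.max())/2,(ys.min()+ys.max())/2,xs.mean(),ys.mean()); print(ray(C,xs.mean(),ys.mean(),.04))
mo=(hsv[...,0]<15)&(hsv[...,1]>180)&(hsv[...,2]>150); mo[:,:500]=0; ys,xs=np.nonzero(mo); print('orange',xs.min(),xs.max(),ys.min(),ys.max(),ray(C,xs.mean(),ys.mean(),.034))
for u,v in((477,158),(596,150),(580,288),(475,296)): print('tray',ray(C,u,v,.015).round(4))
E
```

```text
t 20.95 p [0.5712 0.2387 0.1559] yaw -176.74 z [ 0.0083  0.0046 -1.    ] F [ 1.2 -0.   3.2] M [ 0.1  -0.13  0.03] w 30.3 q [-0.71  0.3   0.33  1.66 -0.11  1.19  1.27]
spent_mid 0.72 [296.5 146.4  41.3  42.2] [0.5182 0.235  0.04  ]
spent_mid 0.62 [508.5   2.9  71.8  42.7] [0.4223 0.3682 0.04  ]
spent_mid 0.29 [157.7   2.  230.7 289.1] [0.5027 0.2103 0.04  ]
fresh_mid 0.74 [511.9   2.7  69.3  39.9] [0.4208 0.3712 0.034 ]
fresh_mid 0.24 [1.592e+02 1.000e-01 2.318e+02 2.903e+02] [0.5034 0.2096 0.034 ]
tray_in 0.97 [465.5 143.  126.8 150.3] [0.5488 0.3976 0.015 ]
316.0 176.5 316.37709772951627 167.893385982231
[0.51876434 0.23568491 0.04      ]
orange 537 572 0 34 [0.4203076  0.37220848 0.034     ]
tray [0.5079 0.353  0.015 ]
tray [0.4973 0.4387 0.015 ]
tray [0.6063 0.456  0.015 ]
tray [0.6181 0.3717 0.015 ]
```

View pics/w14c.png

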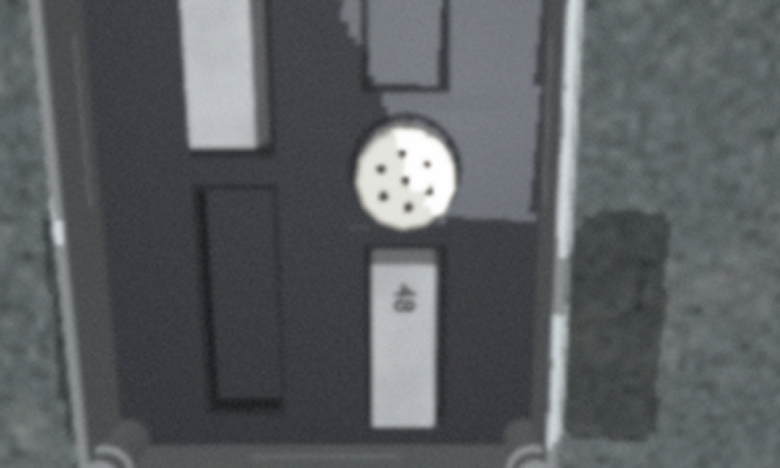

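Call:
{"op": "step_arm", "data": {
  "plan": [
    [[0,0,0],[0,0,0],149],
    [[0,0,0],[0.02,0,0],149],
    [[0,0,0],[0.04,0,0],149],
    [[0,0,0],[0.05,0,0.02],149],
    [[0,0,0],[0.05,0,0.05],149],
    [[0,0,0],[0.05,0,0.07],149],
    [[0,0,0],[0.05,0,0.07],149],
    [[0,0,0],[0.05,0,0.07],149],
    [[0,0,0],[0.05,0,0.07],149],
    [[0,0,0],[0.05,0,0.07],149]
  ]
}}

```text
time: 22.4
position: [0.5187, 0.235, 0.0794]
tool_rot: [-0.09, 3.139, 0.001]
ft_force: [0.1, -0.5, 0.4]
grip_width: 0.419
```

```bash
python3 - <<'E'
from h import *
st(); shot('wrist','w15.png'); plan([.519,.2355,.0355],183.3)
E
```

```text
t 22.4 p [0.5187 0.235  0.0794] yaw -176.72 z [ 1.2e-03  8.0e-04 -1.0e+00] F [ 0.1 -0.5  0.4] M [ 0.04 -0.    0.03] w 36.5 q [-0.74  0.29  0.31  1.84 -0.1   1.03  1.24]
PLAN turn [0.001, 0.001, -0.0] shift [-0.0004, 0.0005, 0.0437]
```

View pics/w15.png

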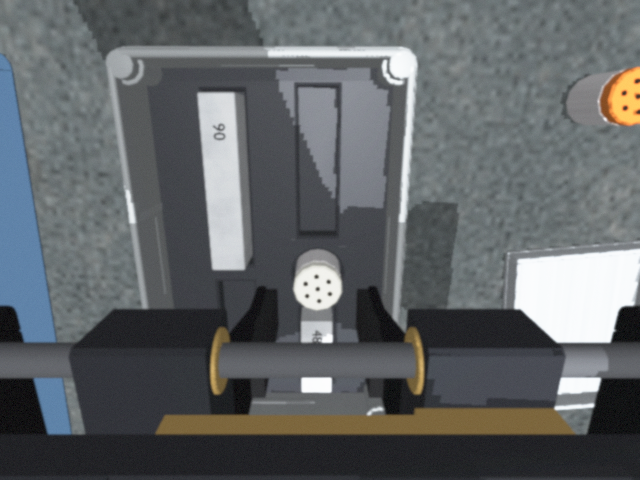

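Call:
{"op": "step_arm", "data": {
  "plan": [
    [[0,0,0],[0,0,0.02],149],
    [[0,0,0],[0,0,0.035],149],
    [[0,0,0],[0,0,0.043],149],
    [[0,0,0],[0,0,0.043],149],
    [[0,0,0],[0,0,0.043],255],
    [[0,0,0],[0,0,0.043],255],
    [[0,0,0],[0,0,0.043],255],
    [[0,0,0],[0,0,0.043],255],
    [[0,0,0],[0,0,0.03],255],
    [[0,0,0],[0,0,0],255]
  ],
  "squeeze": 25
}}

```text
time: 23.7
position: [0.5169, 0.234, 0.0781]
tool_rot: [0.09, -3.137, 0.003]
ft_force: [0.5, 0.8, -0.7]
grip_width: 0.289
```

```bash
python3 - <<'E'
from h import *
st(); shot('wrist','w16.png'); plan([.557,.405,.12],183.3)
E
```

```text
t 23.7 p [0.5169 0.234  0.0781] yaw -176.72 z [-0.0032 -0.002  -1.    ] F [ 0.5  0.8 -0.7] M [ 0.05  0.01 -0.  ] w 25.1 q [-0.75  0.29  0.31  1.85 -0.1   1.03  1.24]
PLAN turn [0.002, 0.004, -0.001] shift [-0.0467, 0.1673, -0.0362]
```

View pics/w16.png

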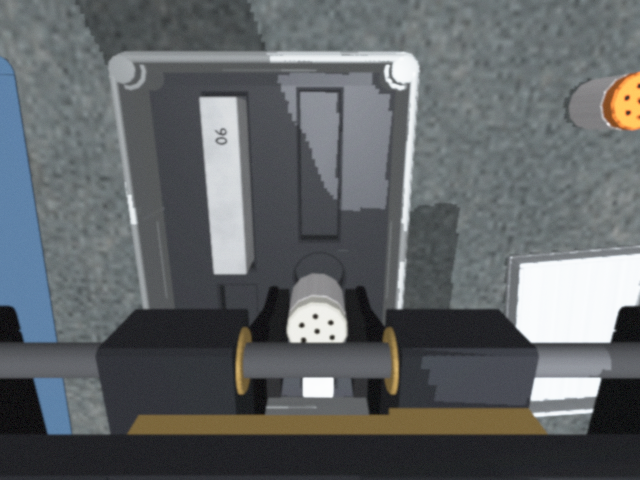

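Call:
{"op": "step_arm", "data": {
  "plan": [
    [[0,0,0],[0,0,-0.03],255],
    [[0,0,0],[0,0,-0.045],255],
    [[0,0,0],[-0.01,0.05,-0.045],255],
    [[0,0,0],[-0.03,0.1,-0.045],255],
    [[0,0,0],[-0.045,0.15,-0.045],255],
    [[0,0,0],[-0.045,0.167,-0.045],255],
    [[0,0,0],[-0.045,0.167,-0.04],255],
    [[0,0,0],[-0.045,0.167,-0.03],255],
    [[0,0,0],[-0.045,0.167,-0.02],255],
    [[0,0,0],[-0.045,0.167,-0.02],255]
  ]
}}

```text
time: 25.0
position: [0.5532, 0.4022, 0.0972]
tool_rot: [0.087, -3.138, 0.003]
ft_force: [-0.2, -0.2, 0.2]
grip_width: 0.29
```

```bash
python3 - <<'E'
from h import *
st(); C=cal('wrist');shot('wrist','w17.png'); plan([.557,.405,.034],183.3)
T=(.015)
for p in ([.557,.405,.003],): print(proj(C,p))
E
```

```text
t 25.0 p [0.5532 0.4022 0.0972] yaw -176.81 z [-0.0019 -0.0018 -1.    ] F [-0.2 -0.2  0.2] M [ 0.02  0.01 -0.02] w 25.2 q [-0.86  0.49  0.26  1.52 -0.13  1.15  1.05]
PLAN turn [-0.001, -0.001, -0.002] shift [-0.0037, 0.002, 0.064]
[321.18223341 259.22514761]
```

View pics/w17.png

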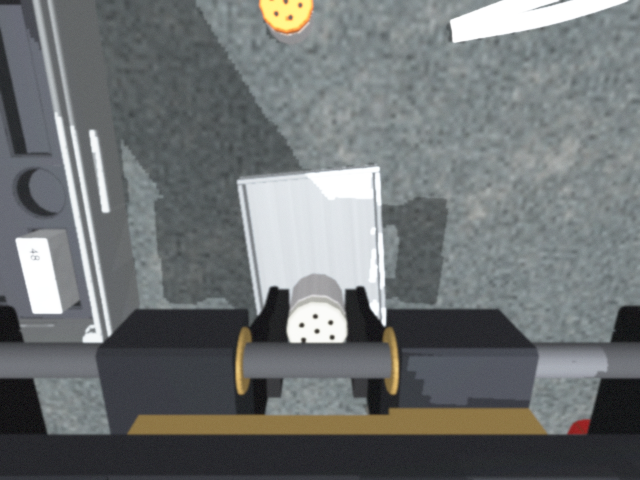

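Call:
{"op": "step_arm", "data": {
  "plan": [
    [[0,0,0],[-0.003,0.002,0.02],255],
    [[0,0,0],[-0.003,0.002,0.04],255],
    [[0,0,0],[-0.003,0.002,0.052],255],
    [[0,0,0],[-0.003,0.002,0.056],255],
    [[0,0,0],[-0.003,0.002,0.06],255],
    [[0,0,0],[-0.003,0.002,0.062],255],
    [[0,0,0],[-0.003,0.002,0.063],255],
    [[0,0,0],[-0.003,0.002,0.063],255],
    [[0,0,0],[-0.003,0.002,0.063],255],
    [[0,0,0],[-0.003,0.002,0.063],255]
  ]
}}

```text
time: 26.3
position: [0.5566, 0.4063, 0.0358]
tool_rot: [-0.09, 3.14, 0.0]
ft_force: [0.1, 0.6, -0.5]
grip_width: 0.29
```

```bash
python3 - <<'E'
from h import *
st()
E
```

```text
t 26.3 p [0.5566 0.4063 0.0358] yaw -176.72 z [ 3.e-04  3.e-04 -1.e+00] F [ 0.1  0.6 -0.5] M [-0.02  0.01 -0.02] w 25.2 q [-0.85  0.56  0.24  1.55 -0.15  1.05  1.06]
```

Call:
{"op": "step_arm", "data": {
  "plan": [
    [[0,0,0],[0,0,0.002],255],
    [[0,0,0],[0,0,0.003],255],
    [[0,0,0],[0,0,0.003],255],
    [[0,0,0],[0,0,0.003],138],
    [[0,0,0],[0,0,0.003],138],
    [[0,0,0],[0,0,0.003],138],
    [[0,0,0],[0,0,-0.01],138],
    [[0,0,0],[0,0,-0.04],138],
    [[0,0,0],[0,0,-0.09],138],
    [[0,0,0],[0,0,-0.12],138]
  ]
}}

```text
time: 27.55
position: [0.5577, 0.4068, 0.1597]
tool_rot: [-0.09, 3.137, 0.004]
ft_force: [0.6, 0.9, 0.7]
grip_width: 0.461
```

```bash
python3 - <<'E'
from h import *
st(); C=cal('wrist');im=shot('wrist','w18.png')
hsv=cv2.cvtColor(im,cv2.COLOR_RGB2HSV)
mo=(hsv[...,0]<15)&(hsv[...,1]>180)&(hsv[...,2]>150); mo=cv2.morphologyEx(mo.astype(np.uint8),cv2.MORPH_CLOSE,np.ones((7,7)));mo[300:]=0; ys,xs=np.nonzero(mo); print('orange',xs.min(),xs.max(),ys.min(),ys.max(),ray(C,xs.mean(),ys.mean(),.034))
E
```

```text
t 27.55 p [0.5577 0.4068 0.1597] yaw -176.73 z [ 0.0036  0.0028 -1.    ] F [0.6 0.9 0.7] M [ 0.08 -0.04 -0.  ] w 40.1 q [-0.86  0.45  0.26  1.45 -0.12  1.25  1.04]
orange 295 295 41 41 [0.42689562 0.38556515 0.034     ]
```

View pics/w18.png

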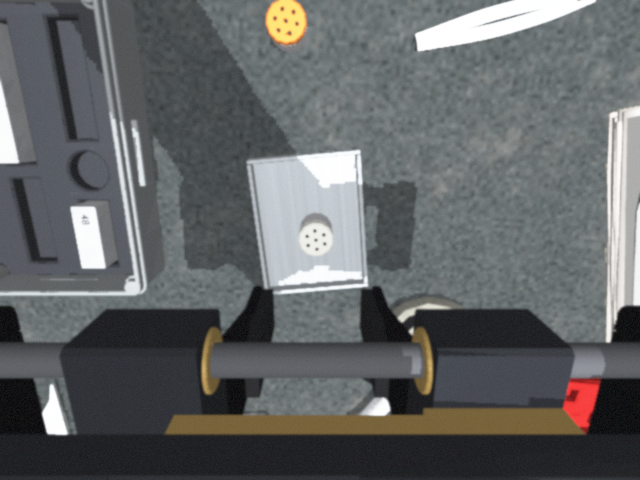

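```bash
python3 - <<'E'
from h import *
st(); C=cal('wrist');im=shot('wrist')
hsv=cv2.cvtColor(im,cv2.COLOR_RGB2HSV)
mo=(hsv[...,0]<22)&(hsv[...,1]>140)&(hsv[...,2]>120); mo=cv2.morphologyEx(mo.astype(np.uint8),cv2.MORPH_CLOSE,np.ones((9,9)));mo[60:]=0;mo[:,:250]=0;mo[:,330:]=0; (c,r)=cv2.minEnclosingCircle(np.argwhere(mo)[:,::-1].astype(np.float32).copy()); print(c,r)
p=ray(C,*c,.034);print('fresh',p)
g=cv2.resize(im[140:200,60:125,::-1],None,fx=8,fy=8,interpolation=cv2.INTER_CUBIC); cv2.imwrite('pics/bore.png',g)
np.save('w18.npy',np.array([C[0],C[1],C[2],*C[3].ravel(),*C[4]]))
plan([p[0],p[1],.09],183.3)
E
```

```text
t 27.6 p [0.5592 0.4079 0.1639] yaw -176.73 z [ 0.0079  0.0066 -0.9999] F [0.6 1.1 2.6] M [ 0.09 -0.11  0.03] w 40.0 q [-0.86  0.45  0.27  1.45 -0.12  1.26  1.04]
(283.5, 17.719512939453125) 23.542211532592773
fresh [0.41551877 0.37912815 0.034     ]
PLAN turn [0.006, 0.008, -0.001] shift [0.1455, -0.0208, 0.0705]
```

View pics/bore.png

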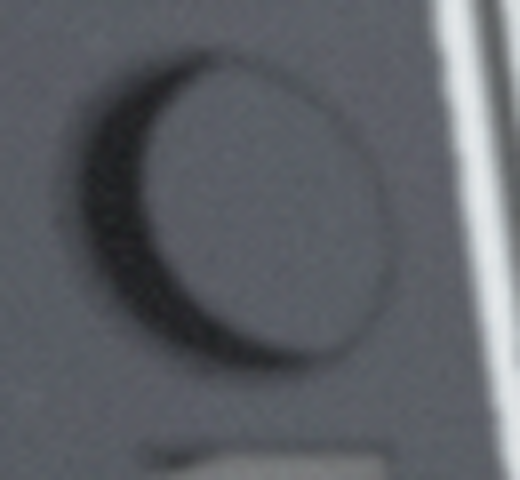

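Call:
{"op": "step_arm", "data": {
  "plan": [
    [[0,0,0],[0.03,0,0],120],
    [[0,0,0],[0.06,0,0],120],
    [[0,0,0],[0.08,-0.01,0],120],
    [[0,0,0],[0.09,-0.02,0.01],120],
    [[0,0,0],[0.09,-0.02,0.03],120],
    [[0,0,0],[0.09,-0.02,0.04],120],
    [[0,0,0],[0.09,-0.02,0.04],120],
    [[0,0,0],[0.09,-0.02,0.04],120],
    [[0,0,0],[0.09,-0.02,0.04],120],
    [[0,0,0],[0.09,-0.02,0.04],120]
  ]
}}

```text
time: 28.9
position: [0.4681, 0.3813, 0.1161]
tool_rot: [-0.09, 3.14, 0.001]
ft_force: [-1.0, 0.8, 0.0]
grip_width: 0.531
```

```bash
python3 - <<'E'
from h import *
a=np.load('w18.npy'); C=(a[0],a[1],a[2],a[3:12].reshape(3,3),a[12:15]); print('bore',ray(C,89.5,166.1,.018))
st(); C=cal('wrist');im=shot('wrist','w19.png')
hsv=cv2.cvtColor(im,cv2.COLOR_RGB2HSV)
mo=(hsv[...,0]<22)&(hsv[...,1]>140)&(hsv[...,2]>120); mo=cv2.morphologyEx(mo.astype(np.uint8),cv2.MORPH_CLOSE,np.ones((9,9)));mo[300:]=0
n,l,s,cc=cv2.connectedComponentsWithStats(mo); i=1+np.argmax(s[1:,4]); print(s[i],cc[i])
u,v=s[i][0]+s[i][2]/2-.5,s[i][1]+s[i][3]/2-.5
p=ray(C,u,v,.034);print('fresh',p); plan([p[0],p[1],.0295],183.3)
E
```

```text
bore [0.5185815 0.2363888 0.018    ]
t 28.9 p [0.4681 0.3813 0.1161] yaw -176.72 z [ 7.e-04  6.e-04 -1.e+00] F [-1.   0.8  0. ] M [ 0.01  0.05 -0.03] w 46.2 q [-0.94  0.31  0.25  1.72 -0.08  1.12  0.97]
[ 297  154   44   44 1469] [318.52144316 175.68209666]
fresh [0.41543926 0.37916232 0.034     ]
PLAN turn [0.001, 0.001, -0.0] shift [0.0526, 0.0009, 0.0865]
```

View pics/w19.png

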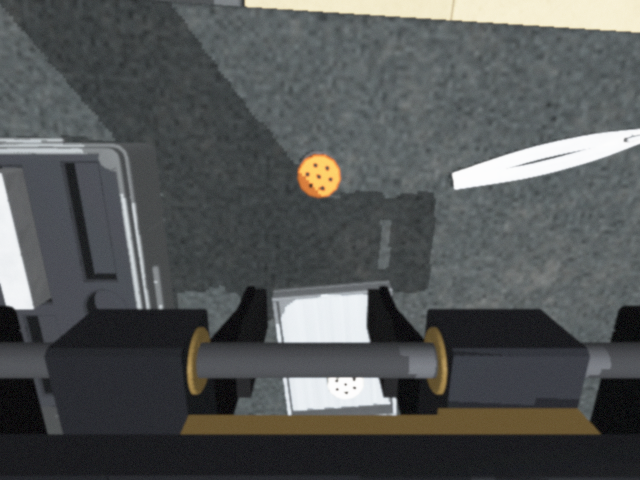

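Call:
{"op": "step_arm", "data": {
  "plan": [
    [[0,0,0],[0.03,0.001,0],120],
    [[0,0,0],[0.053,0.001,0],120],
    [[0,0,0],[0.053,0.001,0.01],120],
    [[0,0,0],[0.053,0.001,0.04],120],
    [[0,0,0],[0.053,0.001,0.06],120],
    [[0,0,0],[0.053,0.001,0.075],120],
    [[0,0,0],[0.053,0.001,0.085],120],
    [[0,0,0],[0.053,0.001,0.085],120],
    [[0,0,0],[0.053,0.001,0.085],120],
    [[0,0,0],[0.053,0.001,0.085],120]
  ]
}}

```text
time: 30.2
position: [0.4153, 0.3795, 0.0314]
tool_rot: [-0.09, 3.139, 0.002]
ft_force: [0.5, -0.2, 1.0]
grip_width: 0.527
```

```bash
python3 - <<'E'
from h import *
st(); C=cal('wrist');im=shot('wrist','w20.png')
E
```

```text
t 30.2 p [0.4153 0.3795 0.0314] yaw -176.72 z [ 0.001   0.0012 -1.    ] F [ 0.5 -0.2  1. ] M [ 0.   -0.03 -0.  ] w 45.8 q [-0.98  0.33  0.22  1.89 -0.09  0.93  0.91]
```

View pics/w20.png

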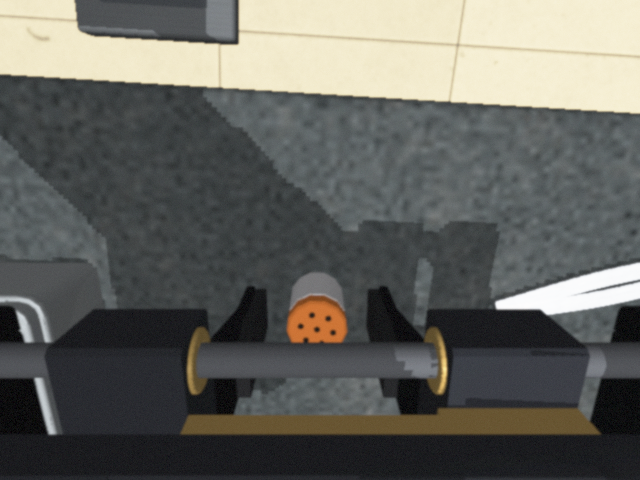

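Call:
{"op": "step_arm", "data": {
  "plan": [
    [[0,0,0],[0,0,0],255],
    [[0,0,0],[0,0,0],255],
    [[0,0,0],[0,0,0],255],
    [[0,0,0],[0,0,0],255],
    [[0,0,0],[0,0,0],255],
    [[0,0,0],[0,0,-0.03],255],
    [[0,0,0],[0,0,-0.06],255],
    [[0,0,0],[0,0,-0.09],255],
    [[0,0,0],[0,0,-0.09],255],
    [[0,0,0],[0,0,-0.09],255]
  ],
  "squeeze": 30
}}

```text
time: 31.5
position: [0.4143, 0.3786, 0.1196]
tool_rot: [0.09, -3.139, 0.001]
ft_force: [0.1, -0.3, -1.9]
grip_width: 0.289
```

```bash
python3 - <<'E'
from h import *
st(); plan([.5187,.236,.10],183.3)
E
```

```text
t 31.5 p [0.4143 0.3786 0.1196] yaw -176.72 z [-9.e-04 -9.e-04 -1.e+00] F [ 0.1 -0.3 -1.9] M [0.02 0.02 0.03] w 25.1 q [-0.99  0.22  0.23  1.82 -0.06  1.1   0.89]
PLAN turn [-0.001, -0.001, -0.0] shift [-0.096, -0.1483, 0.0197]
```

Call:
{"op": "step_arm", "data": {
  "plan": [
    [[0,0,0],[-0.02,-0.04,0],255],
    [[0,0,0],[-0.05,-0.08,0],255],
    [[0,0,0],[-0.07,-0.12,0],255],
    [[0,0,0],[-0.09,-0.14,0],255],
    [[0,0,0],[-0.0965,-0.148,0.01],255],
    [[0,0,0],[-0.0965,-0.148,0.02],255],
    [[0,0,0],[-0.0965,-0.148,0.03],255],
    [[0,0,0],[-0.0965,-0.148,0.03],255],
    [[0,0,0],[-0.0965,-0.148,0.03],255],
    [[0,0,0],[-0.0965,-0.148,0.03],255]
  ]
}}

```text
time: 32.75
position: [0.5198, 0.2373, 0.0911]
tool_rot: [-0.091, 3.139, 0.001]
ft_force: [0.7, -0.3, -0.1]
grip_width: 0.29
```

```bash
python3 - <<'E'
from h import *
st(); C=cal('wrist');im=shot('wrist','w21.png'); plan([.5187,.236,.0365],183.3)
E
```

```text
t 32.75 p [0.5198 0.2373 0.0911] yaw -176.69 z [ 8.e-04  6.e-04 -1.e+00] F [ 0.7 -0.3 -0.1] M [-0.01  0.05  0.  ] w 25.2 q [-0.77  0.28  0.34  1.83 -0.11  1.05  1.24]
PLAN turn [0.001, 0.001, -0.0] shift [0.0013, -0.0011, 0.0546]
```

View pics/w21.png

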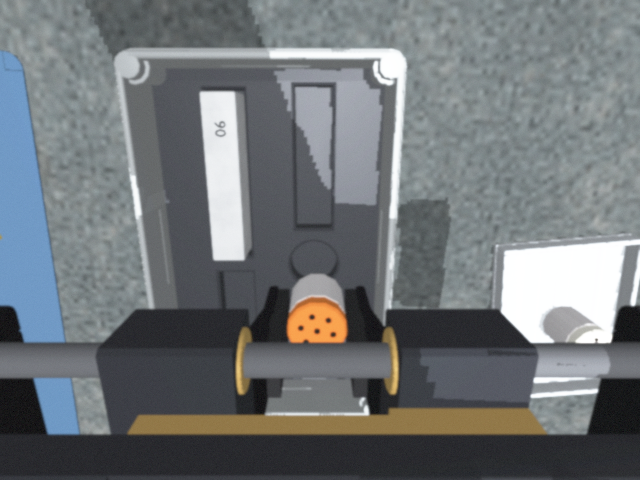

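Call:
{"op": "step_arm", "data": {
  "plan": [
    [[0,0,0],[0.001,-0.0012,0],255],
    [[0,0,0],[0.001,-0.0012,0.015],255],
    [[0,0,0],[0.001,-0.0012,0.025],255],
    [[0,0,0],[0.001,-0.0012,0.032],255],
    [[0,0,0],[0.001,-0.0012,0.036],255],
    [[0,0,0],[0.001,-0.0012,0.04],255],
    [[0,0,0],[0.001,-0.0012,0.044],255],
    [[0,0,0],[0.001,-0.0012,0.047],255],
    [[0,0,0],[0.001,-0.0012,0.05],255],
    [[0,0,0],[0.001,-0.0012,0.05],255]
  ]
}}

```text
time: 34.05
position: [0.5186, 0.2355, 0.0404]
tool_rot: [0.09, -3.14, 0.0]
ft_force: [0.4, -0.4, -1.1]
grip_width: 0.289
```

```bash
python3 - <<'E'
from h import *
st(); C=cal('wrist');im=shot('wrist','w22.png'); plan([.5187,.236,.0365],183.3)
E
```

```text
t 34.05 p [0.5186 0.2355 0.0404] yaw -176.72 z [-2.e-04 -1.e-04 -1.e+00] F [ 0.4 -0.4 -1.1] M [ 0.03  0.02 -0.01] w 25.1 q [-0.76  0.34  0.33  1.87 -0.13  0.95  1.26]
PLAN turn [0.0, 0.0, -0.0] shift [-0.0, 0.0005, 0.004]
```

View pics/w22.png

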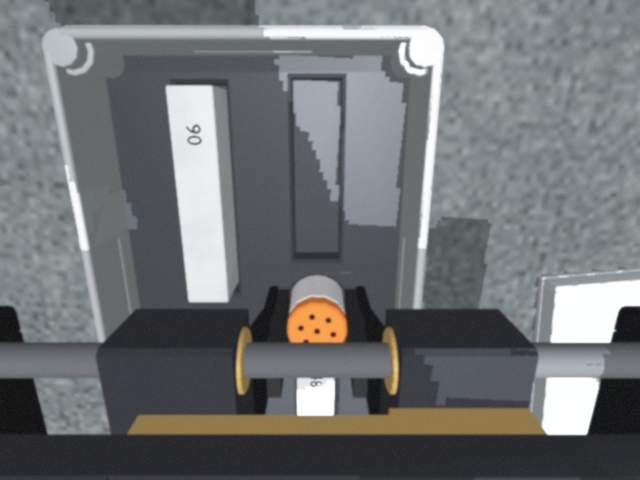

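Call:
{"op": "step_arm", "data": {
  "plan": [
    [[0,0,0],[0,0,0.002],255],
    [[0,0,0],[0,0,0.0035],255],
    [[0,0,0],[0,0,0.0035],255],
    [[0,0,0],[0,0,0.0035],149],
    [[0,0,0],[0,0,0.0035],149],
    [[0,0,0],[0,0,0.0035],149],
    [[0,0,0],[0,0,-0.01],149],
    [[0,0,0],[0,0,-0.04],149],
    [[0,0,0],[0,0,-0.09],149],
    [[0,0,0],[0,0,-0.13],149]
  ]
}}

```text
time: 35.35
position: [0.5193, 0.2356, 0.1736]
tool_rot: [-0.089, 3.138, 0.002]
ft_force: [0.2, 0.4, -0.3]
grip_width: 0.417
```

```bash
python3 - <<'E'
from h import *
st(); shot('wrist','w23.png'); im=shot('side','s23.png')
g=cv2.resize(im[160:400,190:470,::-1],None,fx=2.5,fy=2.5,interpolation=cv2.INTER_CUBIC); cv2.imwrite('pics/s23c.png',g)
E
```

```text
t 35.35 p [0.5193 0.2356 0.1736] yaw -176.74 z [ 0.0021  0.0013 -1.    ] F [ 0.2  0.4 -0.3] M [ 0.07 -0.03  0.01] w 36.3 q [-0.79  0.19  0.35  1.75 -0.07  1.21  1.21]
```

View pics/w23.png

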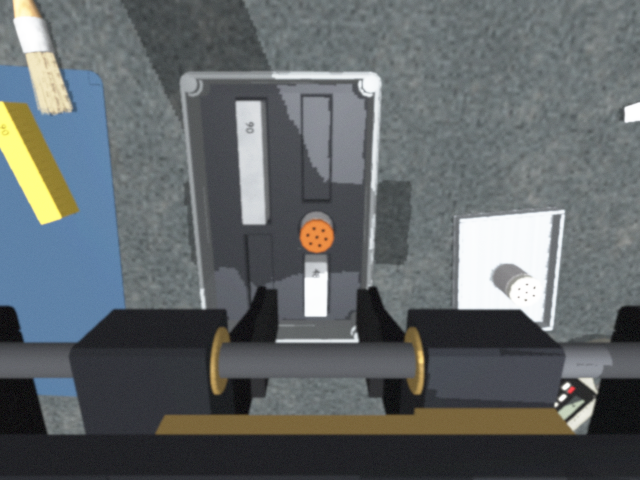

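View pics/s23c.png

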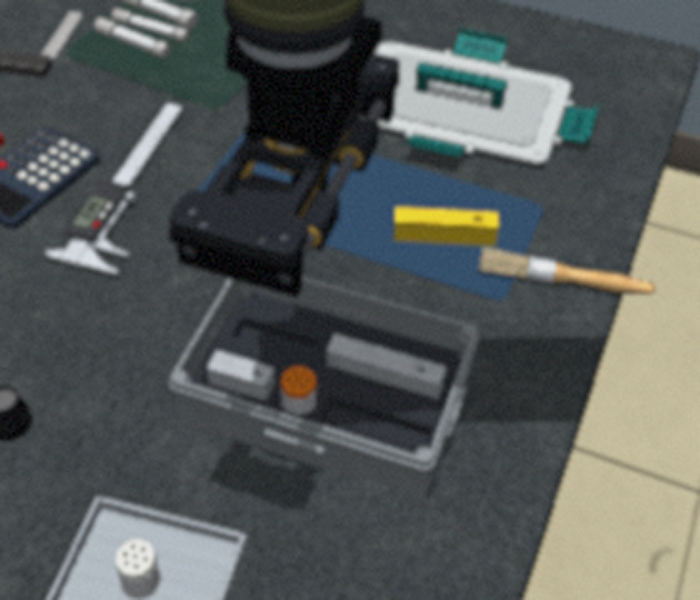

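```bash
python3 - <<'E'
from h import *
st(); C=cal('wrist');im=shot('wrist','w24.png'); np.save('w24.npy',np.array([C[0],C[1],C[2],*C[3].ravel(),*C[4]]))
g=cv2.resize(im[60:360,170:400,::-1],None,fx=2.6,fy=2,interpolation=cv2.INTER_CUBIC); cv2.imwrite('pics/w24c.png',g)
plan([.515,-.26,.22],90)
E
```

```text
t 35.45 p [0.5219 0.2368 0.1771] yaw -176.74 z [ 0.0091  0.0057 -0.9999] F [0.7 0.3 0.3] M [-0.01  0.   -0.03] w 36.1 q [-0.79  0.19  0.35  1.75 -0.07  1.21  1.21]
PLAN turn [0.007, 0.002, 1.628] shift [0.0336, -0.495, -0.0475]
```

View pics/w24c.png

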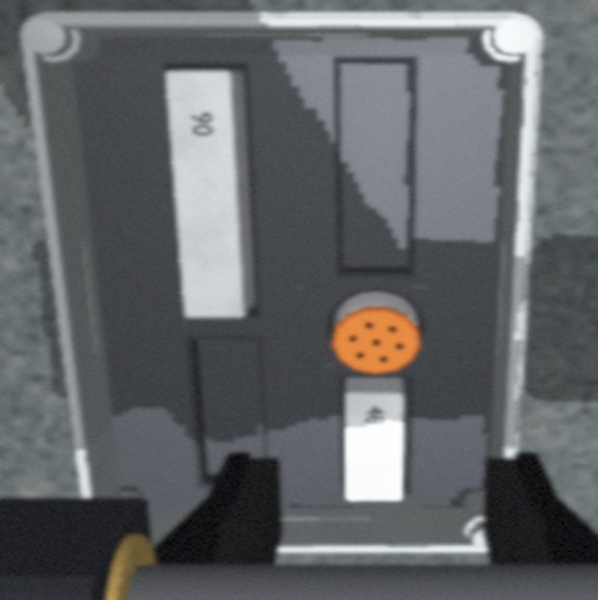

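```bash
python3 - <<'E'
from h import *
a=np.load('w24.npy'); C=(a[0],a[1],a[2],a[3:12].reshape(3,3),a[12:15])
f=lambda x,y: ray(C,x/2.6+170,y/2+60,.05)[:2]
L=[f(22,50),f(80,490)];R=[f(543,45),f(520,455)];T=[f(60,13),f(510,13)];B=[f(280,553),f(480,552)]
for l in(L,R,T,B): d=l[1]-l[0]; print(l,np.degrees(np.arctan2(d[1],d[0])))
# box frame at 3.28deg
th=np.radians(3.28);ex=np.array([np.cos(th),np.sin(th)]);ey=np.array([-ex[1],ex[0]])
xl=np.mean([p@ex for p in T]),np.mean([p@ex for p in B]);yl=np.mean([p@ey for p in L]),np.mean([p@ey for p in R])
print(xl[1]-xl[0],yl[1]-yl[0]); c=ex*sum(xl)/2+ey*sum(yl)/2; print('center',c)
for n,s in(('90',(.4706,.1841)),('62',(.5609,.1893)),('75',(.4579,.2314)),('48',(.568,.2376)),('bore',(.5187,.236))): d=np.array(s)-c; print(n,(d@ex).round(4),(d@ey).round(4))
E
```

```text
[array([0.42221602, 0.1404512 ]), array([0.58225498, 0.14962715])] 3.281499577284895
[array([0.41312039, 0.27202294]), array([0.56005548, 0.28077614])] 3.409189947290144
[array([0.41046083, 0.15048638]), array([0.40398478, 0.26274997])] 93.30151174630272
[array([0.60712471, 0.21058159]), array([0.60330377, 0.27258794])] 93.52621042716193
0.19966772636268848 0.13204045964481848
center [0.50694428 0.21143759]
90 -0.0378 -0.0252
62 0.0526 -0.0252
75 -0.0478 0.0227
48 0.0625 0.0226
bore 0.0131 0.0238
```

```bash
python3 - <<'E'
from h import *
plan([.61,-.17,.25],183.3)
E
```

```text
PLAN turn [0.003, 0.006, -0.001] shift [-0.0666, -0.4105, -0.0767]
```

Call:
{"op": "step_arm", "data": {
  "plan": [
    [[0,0,0],[0,-0.05,-0.03],60],
    [[0,0,0],[-0.01,-0.1,-0.06],60],
    [[0,0,0],[-0.02,-0.16,-0.075],60],
    [[0,0,0],[-0.03,-0.22,-0.075],60],
    [[0,0,0],[-0.04,-0.28,-0.075],60],
    [[0,0,0],[-0.05,-0.34,-0.075],60],
    [[0,0,0],[-0.065,-0.38,-0.075],60],
    [[0,0,0],[-0.065,-0.41,-0.075],60],
    [[0,0,0],[-0.065,-0.41,-0.075],60],
    [[0,0,0],[-0.065,-0.41,-0.075],60]
  ]
}}

```text
time: 36.75
position: [0.6068, -0.1688, 0.2448]
tool_rot: [0.091, -3.139, -0.002]
ft_force: [0.7, 1.1, -0.9]
grip_width: 0.768
```

```bash
python3 - <<'E'
from h import *
st(); C=cal('wrist');im=shot('wrist','w25.png'); np.save('w25.npy',np.array([C[0],C[1],C[2],*C[3].ravel(),*C[4]]))
E
```

```text
t 36.75 p [ 0.6068 -0.1688  0.2448] yaw -176.68 z [-0.0012  0.0013 -1.    ] F [ 0.7  1.1 -0.9] M [ 0.02 -0.04 -0.01] w 66.8 q [-0.28  0.31  0.64  1.51 -0.19  1.38  2.  ]
```

View pics/w25.png

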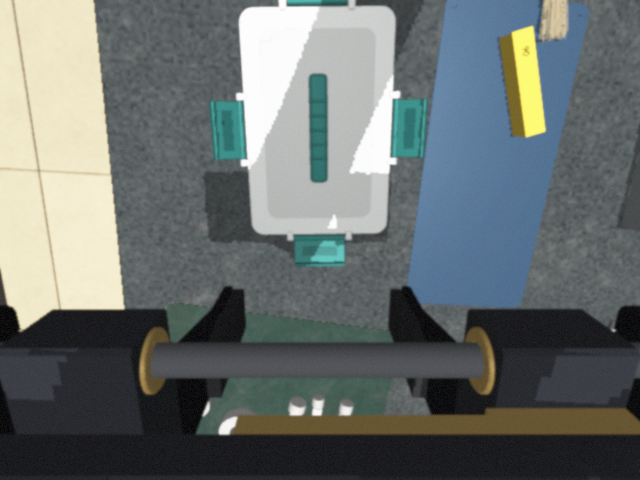

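```bash
python3 - <<'E'
from h import *
a=np.load('w25.npy'); C=(a[0],a[1],a[2],a[3:12].reshape(3,3),a[12:15])
im=cv2.imread('pics/w25.png'); hsv=cv2.cvtColor(im,cv2.COLOR_BGR2HSV)
m=((hsv[...,0]>75)&(hsv[...,0]<100)&(hsv[...,1]>120)).astype(np.uint8); m[:60]=0;m[200:]=0;m[:,:290]=0;m[:,350:]=0
pts=np.argwhere(m)[:,::-1].astype(np.float32).copy(); r=cv2.minAreaRect(pts); b=cv2.boxPoints(r); print(r,b.round(1).tolist())
w=np.array([ray(C,u,v,.041)[:2] for u,v in b]); print(w.round(4)); print(w.mean(0)); d=w[0]-w[1],w[1]-w[2]; print([ (np.linalg.norm(q),np.degrees(np.arctan2(q[1],q[0]))) for q in d])
# plate corners at z=.035-.022
for u,v in((240,7),(395,7),(387,234),(251,234)): print(ray(C,u,v,.0115)[:2].round(4))
c=w.mean(0); plan([c[0],c[1],.12],183.3)
g=cv2.resize(im[0:280,200:440],None,fx=2.1,fy=2.1,interpolation=cv2.INTER_CUBIC); cv2.imwrite('pics/w25c.png',g)
E
```

```text
((317.5, 127.5), (105.0, 15.0), 90.0) [[310.0, 75.0], [325.0, 75.0], [325.0, 180.0], [310.0, 180.0]]
[[ 0.4864 -0.1814]
 [ 0.4857 -0.1688]
 [ 0.5734 -0.1631]
 [ 0.5742 -0.1767]]
[ 0.52991605 -0.17251887]
[(np.float64(0.01259964679222457), np.float64(-86.66029971809444)), (np.float64(0.08792766213374142), np.float64(-176.30422583515644))]
[ 0.4323 -0.2456]
[ 0.4244 -0.1112]
[ 0.6289 -0.0952]
[ 0.637  -0.2344]
PLAN turn [0.001, -0.001, 0.002] shift [0.0771, 0.0, 0.1251]
```

View pics/w25c.png

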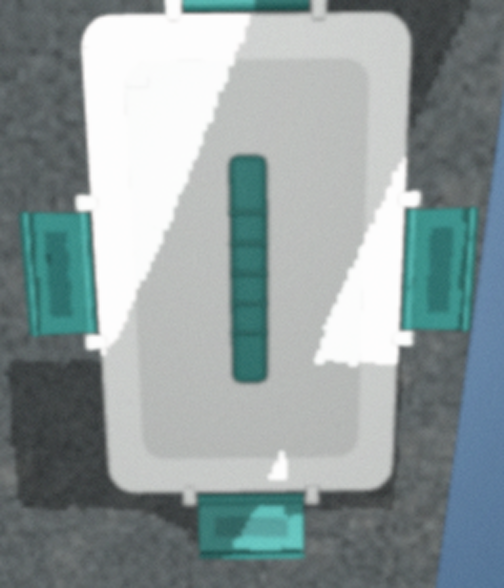

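Call:
{"op": "step_arm", "data": {
  "plan": [
    [[0,0,0],[0.03,0,0],130],
    [[0,0,0],[0.06,0,0.03],130],
    [[0,0,0],[0.077,0.0003,0.08],130],
    [[0,0,0],[0.077,0.0003,0.12],130],
    [[0,0,0],[0.077,0.0003,0.16],130],
    [[0,0,0],[0.077,0.0003,0.18],130],
    [[0,0,0],[0.077,0.0003,0.18],130],
    [[0,0,0],[0.077,0.0003,0.18],130],
    [[0,0,0],[0.077,0.0003,0.18],130],
    [[0,0,0],[0.077,0.0003,0.18],130]
  ]
}}

```text
time: 38.05
position: [0.5309, -0.1744, 0.0666]
tool_rot: [-0.09, 3.138, -0.0]
ft_force: [0.6, 0.9, -0.4]
grip_width: 0.489
```

```bash
python3 - <<'E'
from h import *
st(); C=cal('wrist');im=shot('wrist','w26.png');plan([.5303,-.172,.032],183.6)
E
```

```text
t 38.05 p [ 0.5309 -0.1744  0.0666] yaw -176.73 z [ 0.0019  0.     -1.    ] F [ 0.6  0.9 -0.4] M [-0.05  0.01 -0.05] w 42.5 q [-0.27  0.31  0.63  1.89 -0.22  1.    2.08]
PLAN turn [0.0, 0.001, -0.006] shift [0.0003, 0.0023, 0.0343]
```

View pics/w26.png

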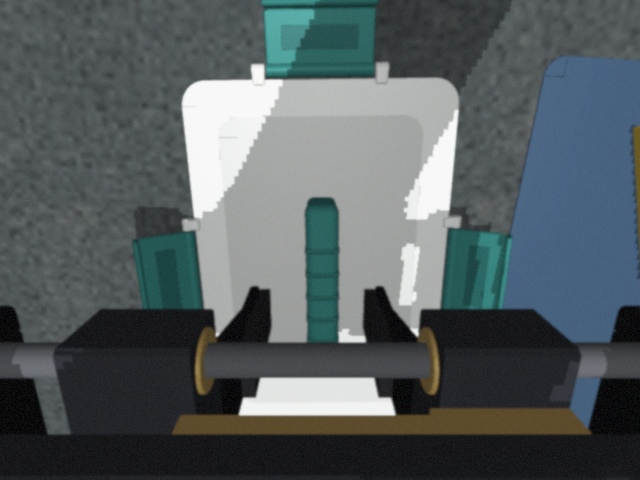

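Call:
{"op": "step_arm", "data": {
  "plan": [
    [[0,0,0],[0.0003,0.0022,0.015],130],
    [[0,0,0],[0.0003,0.0022,0.028],130],
    [[0,0,0],[0.0003,0.0022,0.034],130],
    [[0,0,0],[0.0003,0.0022,0.034],130],
    [[0,0,0],[0.0003,0.0022,0.034],255],
    [[0,0,0],[0.0003,0.0022,0.034],255],
    [[0,0,0],[0.0003,0.0022,0.034],255],
    [[0,0,0],[0.0003,0.0022,0.034],255],
    [[0,0,0],[0.0003,0.0022,0.034],255],
    [[0,0,0],[0.0003,0.0022,0.034],255]
  ],
  "squeeze": 55
}}

```text
time: 39.35
position: [0.5299, -0.172, 0.0318]
tool_rot: [-0.09, 3.14, 0.0]
ft_force: [-0.3, -0.5, 2.6]
grip_width: 0.181
```

```bash
python3 - <<'E'
from h import *
st(); C=cal('wrist');im=shot('wrist','w27.png')
E
```

```text
t 39.35 p [ 0.5299 -0.172   0.0318] yaw -176.71 z [ 4.e-04  1.e-04 -1.e+00] F [-0.3 -0.5  2.6] M [0.13 0.1  0.14] w 15.7 q [-0.26  0.36  0.61  1.92 -0.25  0.94  2.1 ]
```

View pics/w27.png

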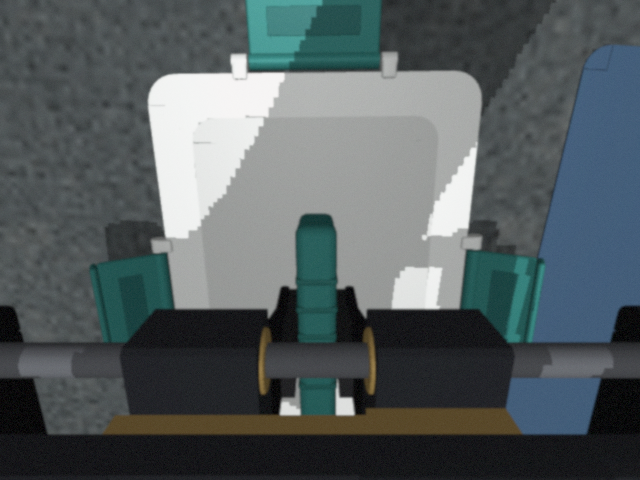

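```bash
python3 - <<'E'
from h import *
a=np.load('cam_tool.npy'); C=cal('wrist'); T=(C[0],C[1],C[2],a[:9].reshape(3,3),a[9:])
print([ray(T,316,v,-.0092)[0].round(4) for v in(214,218,222,226)],[ray(T,316,v,z).round(4)[0] for v,z in((72,.0188),(73,.0203),(72,.0218))])
print(ray(T,150,110,.0203)[:2],ray(T,482,110,.0203)[:2])
E
```

```text
[np.float64(0.0505), np.float64(0.049), np.float64(0.0475), np.float64(0.0459)] [np.float64(0.1019), np.float64(0.1017), np.float64(0.1022)]
[ 0.08758278 -0.06897859] [0.08759159 0.06797121]
```

Call:
{"op": "step_arm", "data": {
  "plan": [
    [[0,0,0],[0,0,-0.01],255],
    [[0,0,0],[0,0,-0.02],255],
    [[0,0,0],[0,0,-0.035],255],
    [[0,0,0],[0,0,-0.05],255],
    [[0,0,0],[0,0,-0.065],255],
    [[0,0,0],[0,0,-0.08],255],
    [[0,0,0],[0,0,-0.09],255],
    [[0,0,0],[0,0,-0.09],255],
    [[0,0,0],[0,0,-0.09],255],
    [[0,0,0],[0,0,-0.09],255]
  ],
  "squeeze": 60
}}

```text
time: 40.65
position: [0.5292, -0.1718, 0.1209]
tool_rot: [0.09, -3.139, -0.0]
ft_force: [-0.5, -0.2, -3.9]
grip_width: 0.179
```

```bash
python3 - <<'E'
from h import *
st(); C=cal('wrist');im=shot('wrist','w28.png');plan([.5068,.2105,.12],183.3); im=shot('side','s28.png')
E
```

```text
t 40.65 p [ 0.5292 -0.1718  0.1209] yaw -176.72 z [-1.3e-03  2.0e-04 -1.0e+00] F [-0.5 -0.2 -3.9] M [-0.    0.07  0.01] w 15.6 q [-0.3   0.24  0.65  1.85 -0.16  1.11  2.03]
PLAN turn [0.0, -0.001, -0.0] shift [0.0006, 0.383, 0.001]
```

View pics/w28.png

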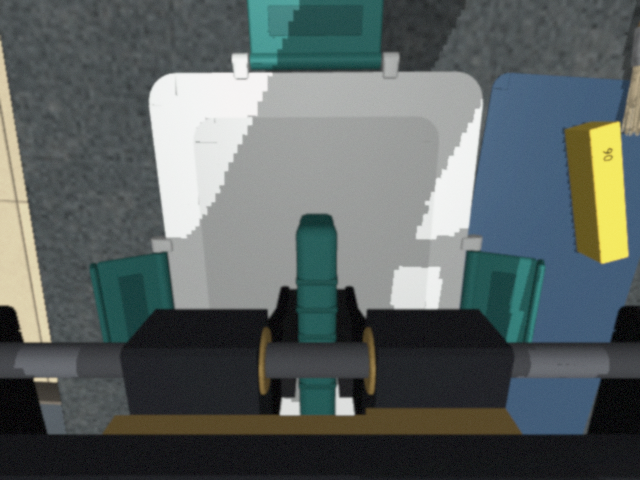

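View pics/s28.png

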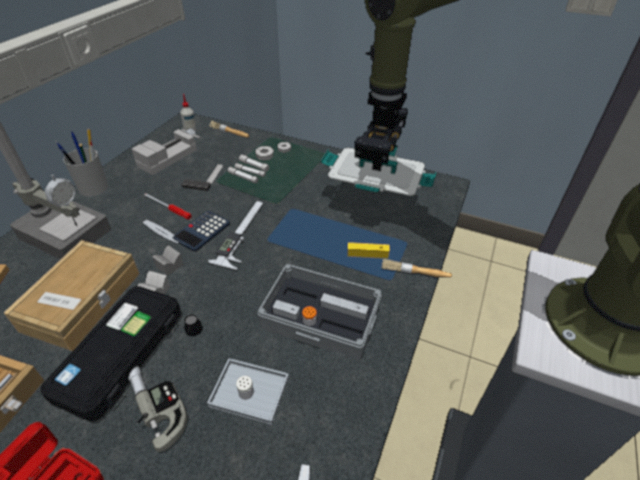

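Call:
{"op": "step_arm", "data": {
  "plan": [
    [[0,0,0],[0,0.03,0],255],
    [[0,0,0],[0,0.075,0],255],
    [[0,0,0],[0,0.125,0],255],
    [[0,0,0],[0,0.175,0],255],
    [[0,0,0],[0,0.225,0],255],
    [[0,0,0],[0,0.275,0],255],
    [[0,0,0],[0,0.32,0],255],
    [[0,0,0],[0,0.36,0],255],
    [[0,0,0],[0,0.383,0],255],
    [[0,0,0],[0,0.383,0],255]
  ]
}}

```text
time: 42.0
position: [0.5071, 0.2128, 0.1211]
tool_rot: [0.096, -3.14, -0.001]
ft_force: [0.2, -0.2, -4.9]
grip_width: 0.177
```

Call:
{"op": "step_arm", "data": {
  "plan": [
    [[0,0,0],[0,0,0],255],
    [[0,0,0],[0,0,0],255],
    [[0,0,0],[0,0,0.01],255],
    [[0,0,0],[0,0,0.02],255],
    [[0,0,0],[0,0,0.022],255],
    [[0,0,0],[0,0,0.022],255],
    [[0,0,0],[0,0,0.022],255],
    [[0,0,0],[0,0,0.022],255],
    [[0,0,0],[0,0,0.022],255],
    [[0,0,0],[0,0,0.022],255]
  ]
}}

```text
time: 43.25
position: [0.5079, 0.2104, 0.0997]
tool_rot: [-0.09, 3.14, 0.0]
ft_force: [0.2, -0.0, -4.2]
grip_width: 0.178
```

```bash
python3 - <<'E'
from h import *
st(); C=cal('wrist');im=shot('wrist','w29.png');plan([.5068,.2105,.075],183.3); im=shot('side','s29.png')
g=cv2.resize(im[200:380,230:430,::-1],None,fx=3,fy=3,interpolation=cv2.INTER_CUBIC); cv2.imwrite('pics/s29c.png',g)
E
```

```text
t 43.25 p [0.5079 0.2104 0.0997] yaw -176.72 z [ 3.e-04  2.e-04 -1.e+00] F [ 0.2 -0.  -4.2] M [ 0.05 -0.02 -0.03] w 15.5 q [-0.78  0.23  0.39  1.88 -0.1   1.06  1.27]
PLAN turn [0.0, 0.0, -0.0] shift [0.0011, 0.0001, 0.0247]
```

View pics/w29.png

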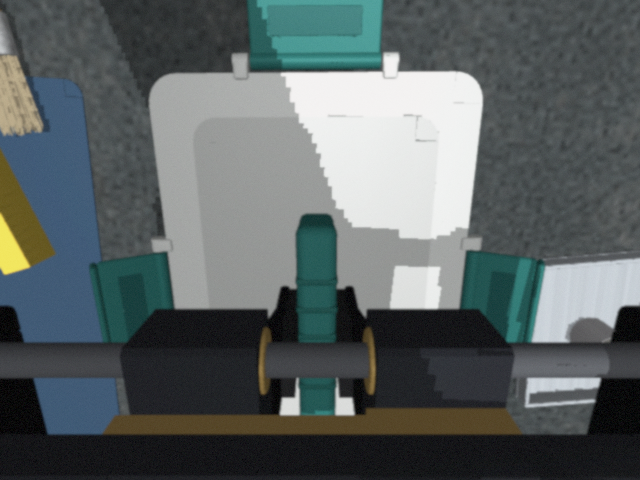

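View pics/s29c.png

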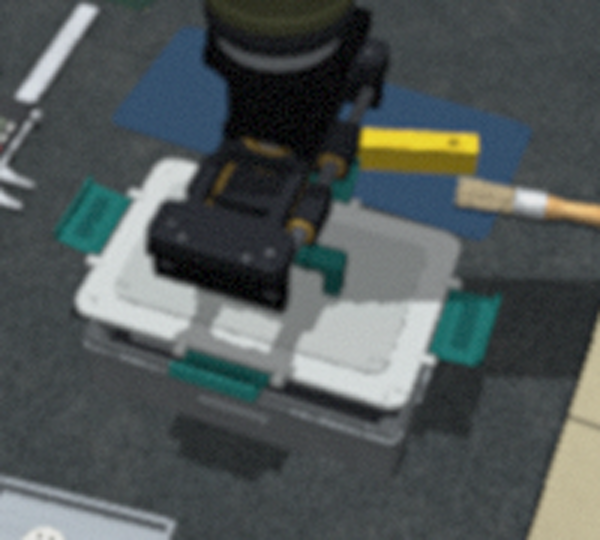

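Call:
{"op": "step_arm", "data": {
  "plan": [
    [[0,0,0],[0.001,0,0.005],255],
    [[0,0,0],[0.001,0,0.01],255],
    [[0,0,0],[0.001,0,0.013],255],
    [[0,0,0],[0.001,0,0.015],255],
    [[0,0,0],[0.001,0,0.017],255],
    [[0,0,0],[0.001,0,0.018],255],
    [[0,0,0],[0.001,0,0.019],255],
    [[0,0,0],[0.001,0,0.02],255],
    [[0,0,0],[0.001,0,0.02],255],
    [[0,0,0],[0.001,0,0.02],255]
  ]
}}

```text
time: 44.6
position: [0.5069, 0.2103, 0.0796]
tool_rot: [-0.09, 3.14, 0.0]
ft_force: [0.6, 0.3, -3.7]
grip_width: 0.174
```

```bash
python3 - <<'E'
from h import *
st(); im=shot('side','s30.png')
g=cv2.resize(im[200:380,230:430,::-1],None,fx=3.5,fy=3.3,interpolation=cv2.INTER_CUBIC); cv2.imwrite('pics/s30c.png',g)
E
```

```text
t 44.6 p [0.5069 0.2103 0.0796] yaw -176.72 z [ 2.e-04  1.e-04 -1.e+00] F [ 0.6  0.3 -3.7] M [ 0.02  0.01 -0.02] w 15.2 q [-0.78  0.25  0.38  1.9  -0.11  1.02  1.28]
```

View pics/s30c.png

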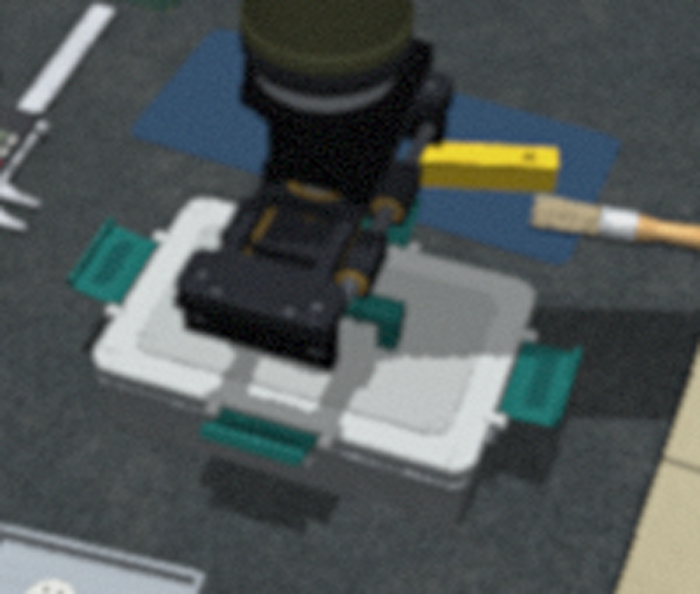

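Call:
{"op": "step_arm", "data": {
  "plan": [
    [[0,0,0],[0,0,0.001],255],
    [[0,0,0],[0,0,0.002],255],
    [[0,0,0],[0,0,0.003],255],
    [[0,0,0],[0,0,0.004],255],
    [[0,0,0],[0,0,0.0045],255],
    [[0,0,0],[0,0,0.005],255],
    [[0,0,0],[0,0,0.005],255],
    [[0,0,0],[0,0,0.005],255],
    [[0,0,0],[0,0,0.005],255],
    [[0,0,0],[0,0,0.005],255]
  ]
}}

```text
time: 45.9
position: [0.5068, 0.2103, 0.0749]
tool_rot: [0.09, -3.14, -0.0]
ft_force: [-2.6, -1.6, 2.5]
grip_width: 0.174
```

```bash
python3 - <<'E'
from h import *
st(); im=shot('wrist','w31.png')
E
```

```text
t 45.9 p [0.5068 0.2103 0.0749] yaw -176.72 z [-0.e+00  1.e-04 -1.e+00] F [-2.6 -1.6  2.5] M [-0.27  0.59 -0.01] w 15.1 q [-0.78  0.25  0.38  1.9  -0.11  1.01  1.28]
```

View pics/w31.png

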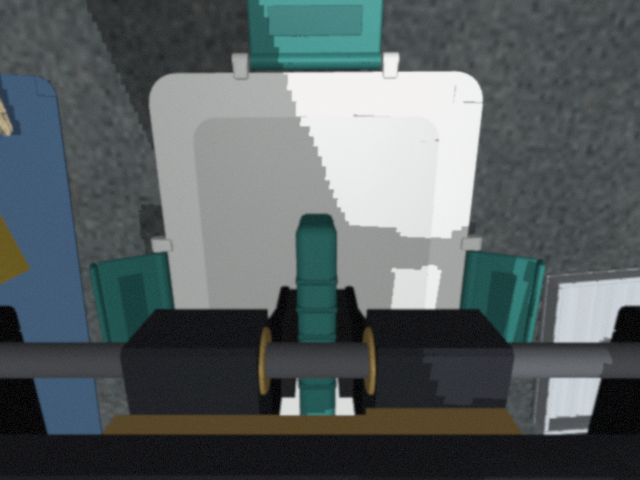

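Call:
{"op": "step_arm", "data": {
  "plan": [
    [[0,0,0],[0,0,0],200],
    [[0,0,0],[0,0,0],180],
    [[0,0,0],[0,0,0],150],
    [[0,0,0],[0,0,0],130],
    [[0,0,0],[0,0,0],130],
    [[0,0,0],[0,0,-0.02],130],
    [[0,0,0],[0,0,-0.06],130],
    [[0,0,0],[0,0,-0.11],130],
    [[0,0,0],[0,0,-0.12],130],
    [[0,0,0],[0,0,-0.12],130]
  ]
}}

```text
time: 47.2
position: [0.507, 0.2105, 0.195]
tool_rot: [-0.09, 3.139, 0.001]
ft_force: [0.0, -1.1, -0.1]
grip_width: 0.489
```

```bash
python3 - <<'E'
from h import *
st(); C=cal('wrist'); im=shot('wrist','w32.png');np.save('w32.npy',np.array([C[0],C[1],C[2],*C[3].ravel(),*C[4]]))
im=shot('side','s32.png')
g=cv2.resize(im[200:380,230:430,::-1],None,fx=3.5,fy=3.3,interpolation=cv2.INTER_CUBIC); cv2.imwrite('pics/s32c.png',g)
im=shot('scene','c32.png')
g=cv2.resize(im[190:290,210:350,::-1],None,fx=5,fy=5,interpolation=cv2.INTER_CUBIC); cv2.imwrite('pics/c32c.png',g)
E
```

```text
t 47.2 p [0.507  0.2105 0.195 ] yaw -176.72 z [ 1.e-03  9.e-04 -1.e+00] F [ 0.  -1.1 -0.1] M [ 0.01  0.09 -0.04] w 42.6 q [-0.8   0.13  0.39  1.78 -0.05  1.24  1.23]
```

View pics/w32.png

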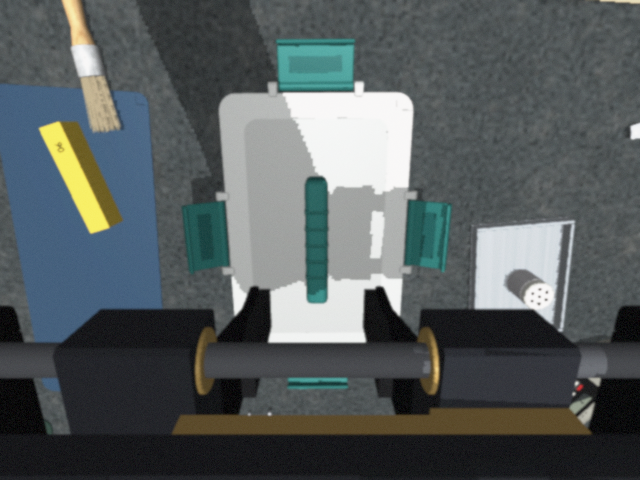

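View pics/s32c.png

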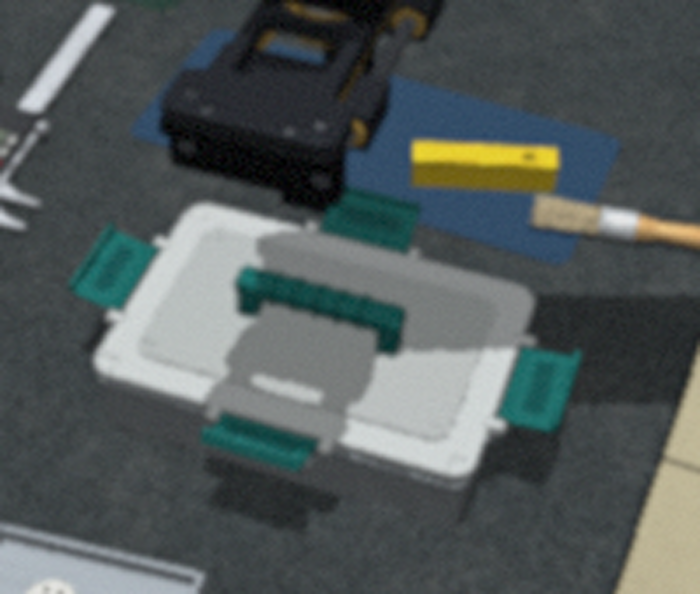

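View pics/c32c.png

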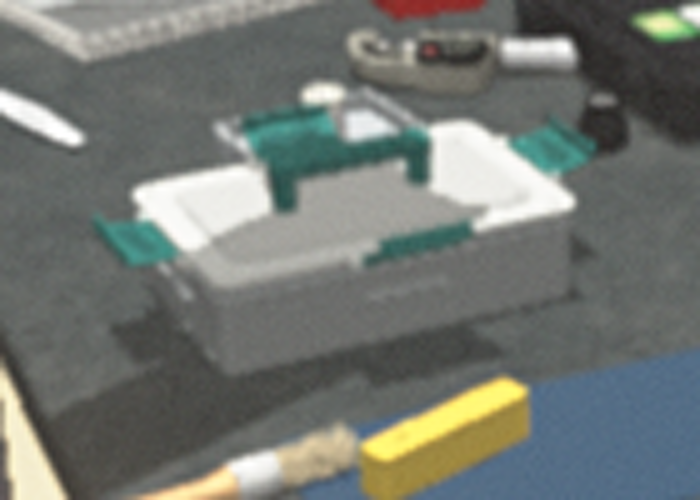

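```bash
cat >> h.py <<'E'
def boxw(x,y): 
    th=np.radians(3.28); return [.5068+x*np.cos(th)-y*np.sin(th), .2105+x*np.sin(th)+y*np.cos(th)]
E
python3 - <<'E'
from h import *
p=boxw(.127,0); print(p); plan(p+[.11],183.28)
for q in ((0,-.0925),(0,.0925),(-.1255,0)): print(np.round(boxw(*q),4))
E
```

```text
[np.float64(0.6335919548772522), np.float64(0.21776637312590363)]
PLAN turn [-0.001, -0.003, 0.0] shift [-0.1282, 0.0006, 0.0825]
[0.5121 0.1182]
[0.5015 0.3028]
[0.3815 0.2033]
```

Call:
{"op": "step_arm", "data": {
  "plan": [
    [[0,0,0],[-0.03,0,0],255],
    [[0,0,0],[-0.07,0,0],255],
    [[0,0,0],[-0.11,0,0],255],
    [[0,0,0],[-0.128,0,0.02],255],
    [[0,0,0],[-0.128,0,0.05],255],
    [[0,0,0],[-0.128,0,0.08],255],
    [[0,0,0],[-0.128,0,0.085],255],
    [[0,0,0],[-0.128,0,0.085],255],
    [[0,0,0],[-0.128,0,0.085],255],
    [[0,0,0],[-0.128,0,0.085],255]
  ],
  "squeeze": 20
}}

```text
time: 48.6
position: [0.6353, 0.2179, 0.111]
tool_rot: [-0.09, 3.138, 0.001]
ft_force: [0.5, -0.2, 0.4]
grip_width: 0.002
```

```bash
python3 - <<'E'
from h import *
st(); im=shot('wrist','w33.png')
p=boxw(.1265,0);plan(p+[.048],183.28)
im=shot('side','s33.png')
g=cv2.resize(im[180:360,210:410,::-1],None,fx=3.5,fy=3.3,interpolation=cv2.INTER_CUBIC); cv2.imwrite('pics/s33c.png',g)
E
```

```text
t 48.6 p [0.6353 0.2179 0.111 ] yaw -176.72 z [ 0.002  0.001 -1.   ] F [ 0.5 -0.2  0.4] M [ 0.06  0.01 -0.01] w 0.2 q [-0.68  0.47  0.41  1.55 -0.2   1.16  1.4 ]
PLAN turn [0.001, 0.002, 0.0] shift [0.0022, -0.0001, 0.0628]
```

View pics/w33.png

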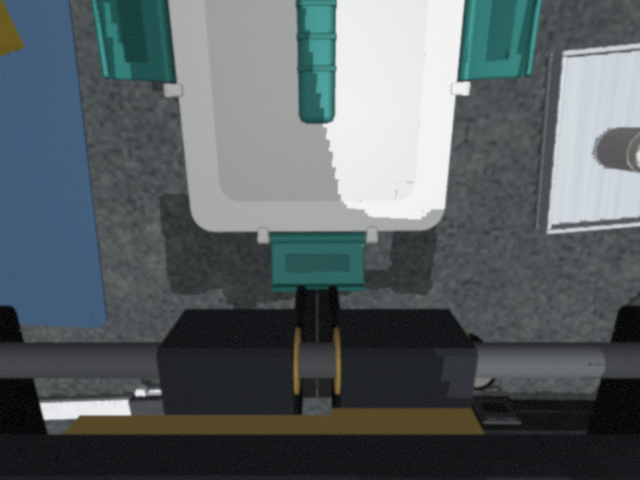

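View pics/s33c.png

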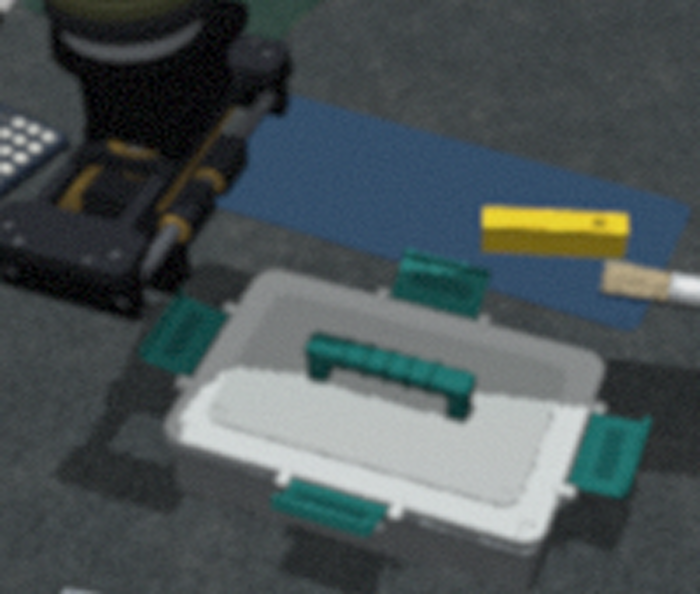

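Call:
{"op": "step_arm", "data": {
  "plan": [
    [[0,0,0],[0.002,0,0.01],255],
    [[0,0,0],[0.002,0,0.02],255],
    [[0,0,0],[0.002,0,0.026],255],
    [[0,0,0],[0.002,0,0.032],255],
    [[0,0,0],[0.002,0,0.038],255],
    [[0,0,0],[0.002,0,0.044],255],
    [[0,0,0],[0.002,0,0.05],255],
    [[0,0,0],[0.002,0,0.056],255],
    [[0,0,0],[0.002,0,0.06],255],
    [[0,0,0],[0.002,0,0.06],255]
  ]
}}

```text
time: 49.95
position: [0.6329, 0.2175, 0.0494]
tool_rot: [-0.09, 3.14, 0.0]
ft_force: [1.4, 0.1, -1.2]
grip_width: 0.005
```

```bash
python3 - <<'E'
from h import *
st(); im=shot('wrist','w34.png')
im=shot('side','s34.png')
g=cv2.resize(im[180:360,210:410,::-1],None,fx=3.5,fy=3.3,interpolation=cv2.INTER_CUBIC); cv2.imwrite('pics/s34c.png',g)
im=shot('scene','c34.png')
g=cv2.resize(im[190:290,210:350,::-1],None,fx=5,fy=5,interpolation=cv2.INTER_CUBIC); cv2.imwrite('pics/c34c.png',g)
E
```

```text
t 49.95 p [0.6329 0.2175 0.0494] yaw -176.73 z [ 6.e-04  0.e+00 -1.e+00] F [ 1.4  0.1 -1.2] M [ 0.07 -0.39  0.01] w 0.5 q [-0.67  0.52  0.39  1.61 -0.22  1.06  1.41]
```

View pics/w34.png

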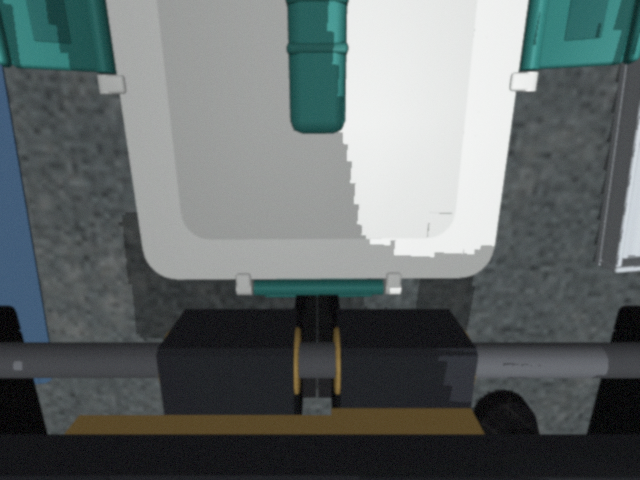

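View pics/s34c.png

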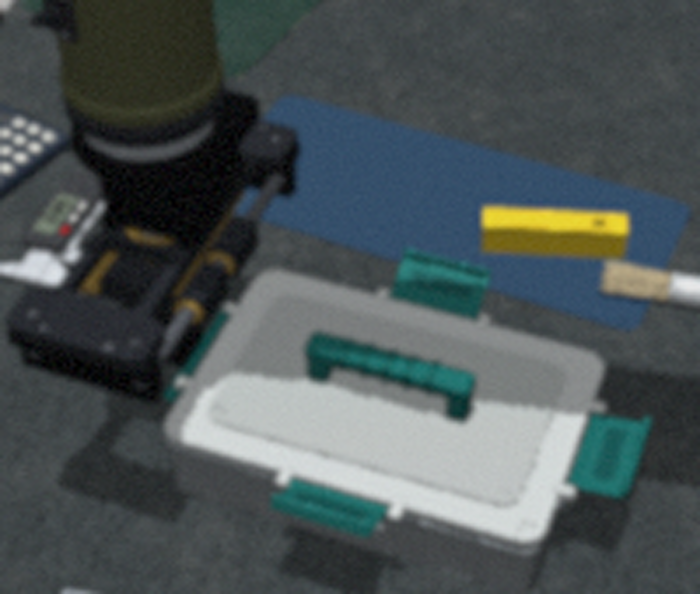

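View pics/c34c.png

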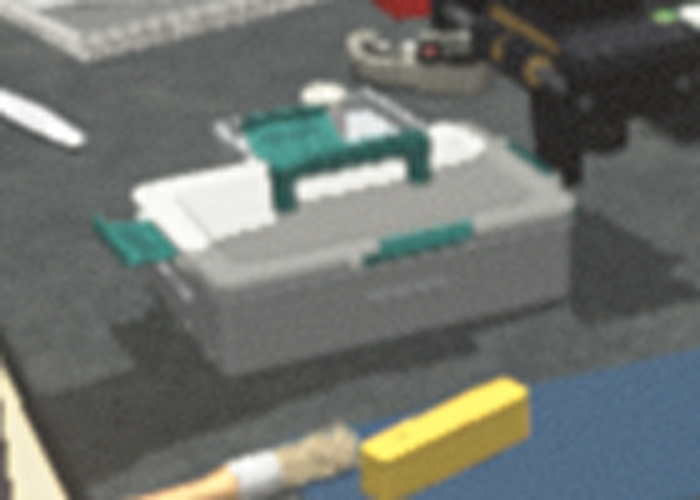

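Call:
{"op": "step_arm", "data": {
  "plan": [
    [[0,0,0],[0.001,0,0.003],255],
    [[0,0,0],[0.002,0,0.004],255],
    [[0,0,0],[0.003,0,0.004],255],
    [[0,0,0],[0.004,0,0.004],255],
    [[0,0,0],[0.005,0,0.004],255],
    [[0,0,0],[0.006,0,0.004],255],
    [[0,0,0],[0.007,0,0.004],255],
    [[0,0,0],[0.008,0,0.004],255],
    [[0,0,0],[0.008,0,0.004],255],
    [[0,0,0],[0.008,0,0.004],255]
  ]
}}

```text
time: 51.35
position: [0.6258, 0.2166, 0.046]
tool_rot: [-0.089, 3.138, -0.0]
ft_force: [5.3, -0.1, -1.3]
grip_width: 0.005
```

```bash
python3 - <<'E'
from h import *
st(); im=shot('wrist','w35.png')
E
```

```text
t 51.35 p [0.6258 0.2166 0.046 ] yaw -176.75 z [ 0.0024 -0.     -1.    ] F [ 5.3 -0.1 -1.3] M [-0.03 -1.18  0.  ] w 0.4 q [-0.68  0.51  0.39  1.63 -0.22  1.04  1.41]
```

View pics/w35.png

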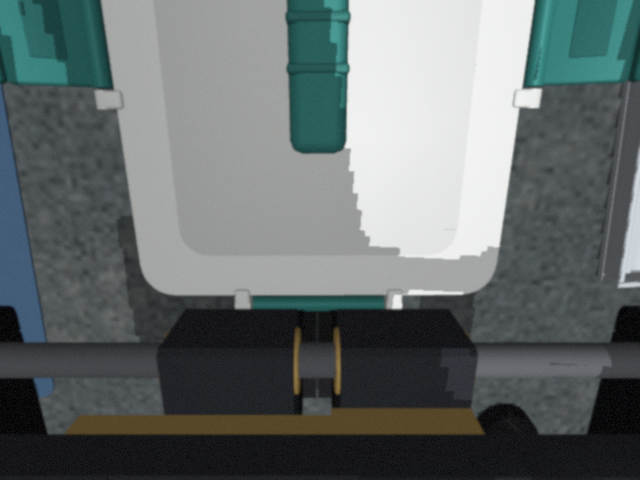

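Call:
{"op": "step_arm", "data": {
  "plan": [
    [[0,0,0],[0.001,0,0],255],
    [[0,0,0],[0.002,0,0],255],
    [[0,0,0],[0.003,0,0],255],
    [[0,0,0],[0.003,0,0],255],
    [[0,0,0],[0.003,0,0],255],
    [[0,0,0],[0.003,0,0],255],
    [[0,0,0],[0.003,0,0],255],
    [[0,0,0],[0.003,0,0],255],
    [[0,0,0],[0.003,0,0],255],
    [[0,0,0],[0.003,0,0],255]
  ]
}}

```text
time: 52.65
position: [0.6256, 0.2164, 0.0472]
tool_rot: [-0.088, 3.132, 0.001]
ft_force: [10.2, -0.4, -1.8]
grip_width: 0.003
```

```bash
python3 - <<'E'
from h import *
st(); im=shot('wrist','w36.png')
E
```

```text
t 52.65 p [0.6256 0.2164 0.0472] yaw -176.77 z [ 8.4e-03  8.0e-04 -1.0e+00] F [10.2 -0.4 -1.8] M [-0.04 -2.19  0.01] w 0.3 q [-0.68  0.51  0.4   1.64 -0.22  1.03  1.41]
```

Call:
{"op": "step_arm", "data": {
  "plan": [
    [[0,0,0],[-0.003,0,0],255],
    [[0,0,0],[-0.01,0,0],255],
    [[0,0,0],[-0.02,0,0],255],
    [[0,0,0],[-0.025,0,-0.01],255],
    [[0,0,0],[-0.025,0,-0.04],255],
    [[0,0,0],[-0.025,0,-0.08],255],
    [[0,0,0],[-0.025,0,-0.1],255],
    [[0,0,0],[-0.025,0,-0.1],255],
    [[0,0,0],[-0.025,0,-0.1],255],
    [[0,0,0],[-0.025,0,-0.1],255]
  ]
}}

```text
time: 53.95
position: [0.6456, 0.2181, 0.1436]
tool_rot: [0.09, -3.137, 0.002]
ft_force: [-0.4, -0.0, -0.2]
grip_width: 0.007
```

```bash
python3 - <<'E'
from h import *
st(); im=shot('wrist','w37.png')
im=shot('side','s37.png')
a=cv2.resize(im[220:340,230:410,::-1],None,fx=4,fy=4,interpolation=cv2.INTER_CUBIC); cv2.imwrite('pics/s37c.png',a)
p=boxw(0,-.096);plan(p+[.13],93.28)
E
```

```text
t 53.95 p [0.6456 0.2181 0.1436] yaw -176.72 z [-0.0029 -0.0012 -1.    ] F [-0.4 -0.  -0.2] M [ 0.05 -0.02  0.01] w 0.6 q [-0.67  0.46  0.42  1.49 -0.19  1.23  1.4 ]
PLAN turn [-0.002, -0.001, 1.571] shift [0.1393, -0.0956, 0.0145]
```

View pics/w37.png

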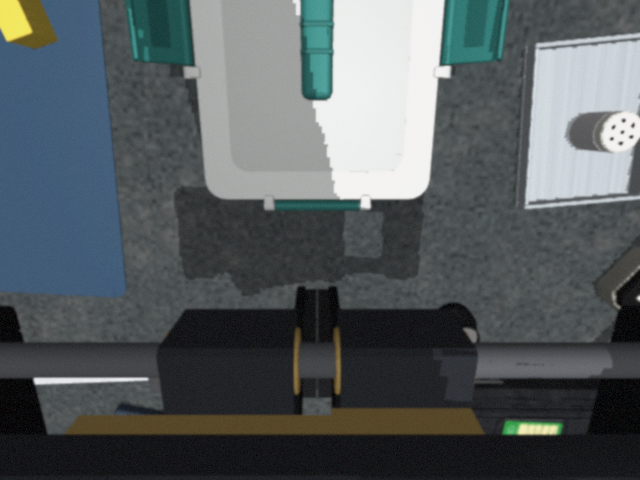

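View pics/s37c.png

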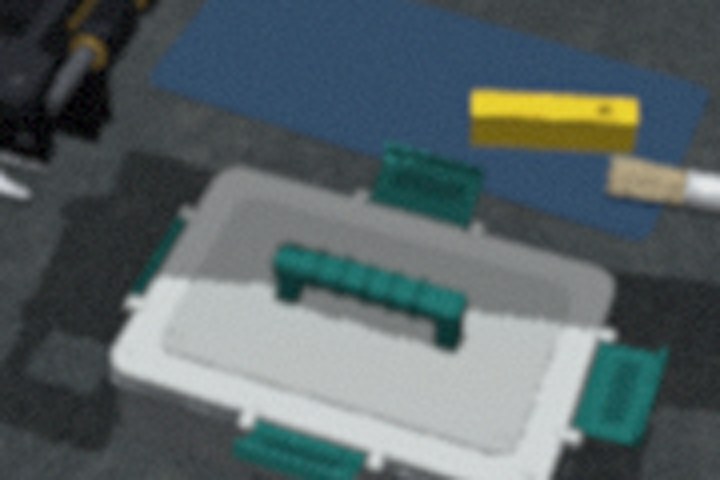

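```bash
python3 - <<'E'
from h import *
im=shot('wrist','w38.png'); C=cal('wrist');st()
for th in (0,.1,.25,.5):
    for (L,n) in((0,1.5),(29,1.5),(29,8.5)):
        x=.107+L*1e-3*np.sin(th)+n*1e-3*np.cos(th); z=.052-L*1e-3*np.cos(th)+n*1e-3*np.sin(th)
        print(th,L,n,proj(C,boxw(x,0)+[z]).round(1))
print('plate edge',proj(C,boxw(.1025,0)+[.056]))
g=cv2.resize(im[170:230,240:400,::-1],None,fx=5,fy=5,interpolation=cv2.INTER_CUBIC); cv2.imwrite('pics/w38c.png',g)
E
```

```text
t 54.1 p [0.6461 0.2181 0.1445] yaw -176.72 z [-1.5e-03 -7.0e-04 -1.0e+00] F [0.3 0.5 0.2] M [ 0.02 -0.01  0.03] w 0.8 q [-0.67  0.46  0.42  1.49 -0.19  1.23  1.4 ]
0 0 1.5 [317.6 208. ]
0 29 1.5 [317.6 199.4]
0 29 8.5 [317.6 209.1]
0.1 0 1.5 [317.6 208.1]
0.1 29 1.5 [317.6 203.5]
0.1 29 8.5 [317.6 213.4]
0.25 0 1.5 [317.6 208.1]
0.25 29 1.5 [317.6 209.7]
0.25 29 8.5 [317.6 219.6]
0.5 0 1.5 [317.6 208. ]
0.5 29 1.5 [317.6 219.8]
0.5 29 8.5 [317.6 229.4]
plate edge [317.64430132 199.86636305]
```

View pics/w38c.png

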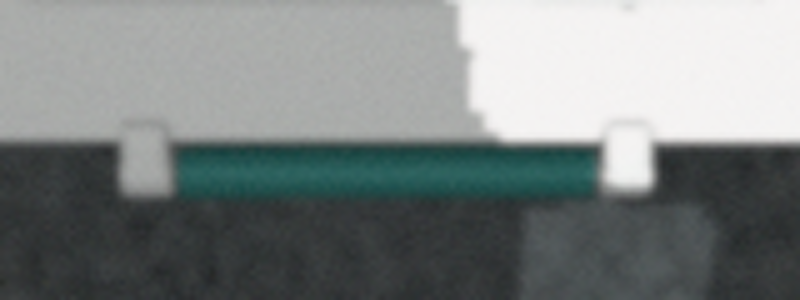

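```bash
python3 - <<'E'
from h import *
p=boxw(0,-.0935);plan(p+[.14],93.28)
E
```

```text
PLAN turn [-0.002, -0.001, 1.571] shift [0.1395, -0.0931, 0.0048]
```

Call:
{"op": "step_arm", "data": {
  "plan": [
    [[0,0,0.18],[0.02,-0.02,0],255],
    [[0,0,0.36],[0.05,-0.04,0],255],
    [[0,0,0.54],[0.08,-0.06,0],255],
    [[0,0,0.72],[0.11,-0.08,0],255],
    [[0,0,0.9],[0.1395,-0.093,0],255],
    [[0,0,1.08],[0.1395,-0.093,0],255],
    [[0,0,1.26],[0.1395,-0.093,0.01],255],
    [[0,0,1.44],[0.1395,-0.093,0.02],255],
    [[0,0,1.571],[0.1395,-0.093,0.03],255],
    [[0,0,1.571],[0.1395,-0.093,0.03],255]
  ]
}}

```text
time: 55.35
position: [0.512, 0.1173, 0.1148]
tool_rot: [-2.155, -2.285, 0.003]
ft_force: [0.5, 0.3, 0.2]
grip_width: 0.005
```

```bash
python3 - <<'E'
from h import *
st(); im=shot('wrist','w39.png'); p=boxw(0,-.0925);plan(p+[.0455],93.28)
E
```

```text
t 55.35 p [0.512  0.1173 0.1148] yaw 93.34 z [-1.5e-03 -9.0e-04 -1.0e+00] F [0.5 0.3 0.2] M [-0.07  0.09 -0.  ] w 0.4 q [-0.88  0.17  0.66  1.93 -0.12  1.08 -0.11]
PLAN turn [-0.001, 0.0, 0.002] shift [0.0008, -0.0002, 0.0698]
```

View pics/w39.png

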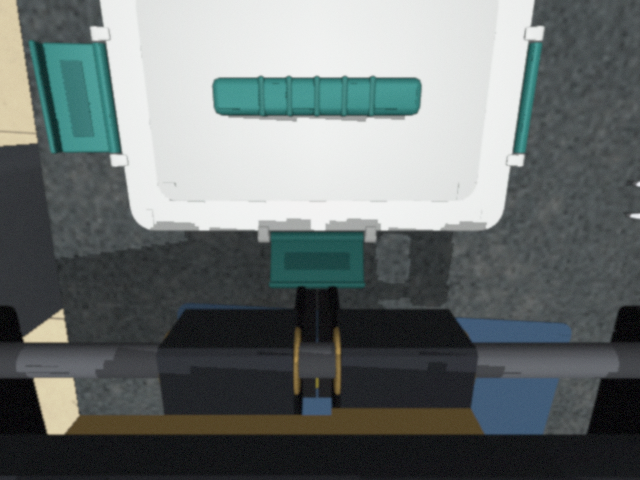

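Same picture as before: clip at (317,260) right under the fingertips. Descend.

Call:
{"op": "step_arm", "data": {
  "plan": [
    [[0,0,0],[0.001,0,0.015],255],
    [[0,0,0],[0.001,0,0.028],255],
    [[0,0,0],[0.001,0,0.036],255],
    [[0,0,0],[0.001,0,0.042],255],
    [[0,0,0],[0.001,0,0.048],255],
    [[0,0,0],[0.001,0,0.054],255],
    [[0,0,0],[0.001,0,0.06],255],
    [[0,0,0],[0.001,0,0.066],255],
    [[0,0,0],[0.001,0,0.068],255],
    [[0,0,0],[0.001,0,0.068],255]
  ]
}}

```text
time: 56.65
position: [0.5123, 0.1186, 0.0473]
tool_rot: [-2.157, -2.284, 0.0]
ft_force: [-0.4, -0.2, -0.2]
grip_width: 0.004
```

```bash
python3 - <<'E'
from h import *
st(); im=shot('wrist','w40.png')
E
```

```text
t 56.65 p [0.5123 0.1186 0.0473] yaw 93.27 z [-5.e-04  1.e-04 -1.e+00] F [-0.4 -0.2 -0.2] M [-0.07  0.06 -0.01] w 0.4 q [-0.84  0.27  0.64  1.98 -0.2   0.95 -0.05]
```

View pics/w40.png

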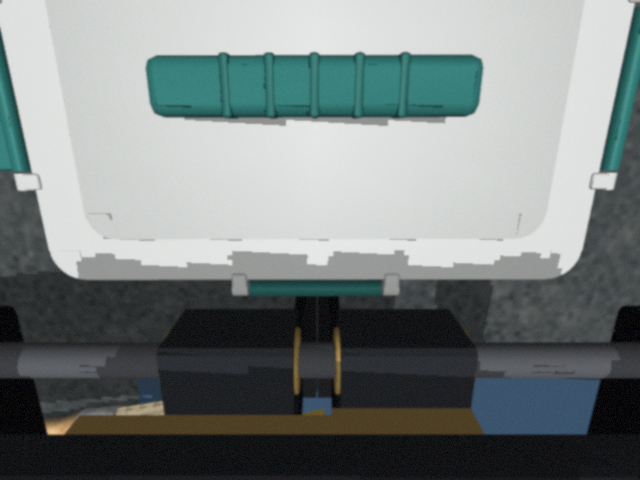

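Call:
{"op": "step_arm", "data": {
  "plan": [
    [[0,0,0],[0.001,0,0.002],255],
    [[0,0,0],[0.002,0,0.002],255],
    [[0,0,0],[0.003,0,0.002],255],
    [[0,0,0],[0.004,0,0.002],255],
    [[0,0,0],[0.005,0,0.002],255],
    [[0,0,0],[0.006,0,0.002],255],
    [[0,0,0],[0.007,0,0.002],255],
    [[0,0,0],[0.008,0,0.002],255],
    [[0,0,0],[0.009,0,0.002],255],
    [[0,0,0],[0.01,0,0.002],255]
  ]
}}

```text
time: 57.95
position: [0.512, 0.1272, 0.0456]
tool_rot: [2.157, 2.283, -0.002]
ft_force: [0.2, -5.1, 0.9]
grip_width: 0.004
```

Call:
{"op": "step_arm", "data": {
  "plan": [
    [[0,0,0],[0,0,0],255],
    [[0,0,0],[-0.001,0,0],255],
    [[0,0,0],[-0.008,0,0],255],
    [[0,0,0],[-0.018,0,0],255],
    [[0,0,0],[-0.026,0,0],255],
    [[0,0,0],[-0.028,0,-0.01],255],
    [[0,0,0],[-0.028,0,-0.04],255],
    [[0,0,0],[-0.028,0,-0.09],255],
    [[0,0,0],[-0.028,0,-0.1],255],
    [[0,0,0],[-0.028,0,-0.1],255]
  ]
}}

```text
time: 59.2
position: [0.5141, 0.101, 0.1465]
tool_rot: [2.157, 2.284, 0.004]
ft_force: [0.0, 1.5, -0.9]
grip_width: 0.002
```

```bash
python3 - <<'E'
from h import *
C=cal('wrist');st(); im=shot('wrist','w41.png')
for th in (0,.25,.5):
    for (L,n) in((0,1.5),(29,8.5)):
        y=-(.073+L*1e-3*np.sin(th)+n*1e-3*np.cos(th)); z=.052-L*1e-3*np.cos(th)+n*1e-3*np.sin(th)
        print(th,L,n,proj(C,boxw(0,y)+[z]).round(1))
print('plate edge',proj(C,boxw(0,-.0685)+[.056]))
g=cv2.resize(im[170:250,240:400,::-1],None,fx=5,fy=5,interpolation=cv2.INTER_CUBIC); cv2.imwrite('pics/w41c.png',g)
E
```

```text
t 59.2 p [0.5141 0.101  0.1465] yaw 93.28 z [ 0.0017  0.0016 -1.    ] F [ 0.   1.5 -0.9] M [-0.04 -0.02 -0.04] w 0.2 q [-0.87  0.13  0.68  1.9  -0.09  1.14 -0.1 ]
0 0 1.5 [316.3 198.9]
0 29 8.5 [316.3 200.9]
0.25 0 1.5 [316.3 199. ]
0.25 29 8.5 [316.3 211.4]
0.5 0 1.5 [316.3 198.8]
0.5 29 8.5 [316.3 221.1]
plate edge [316.27480005 190.57693533]
```

View pics/w41c.png

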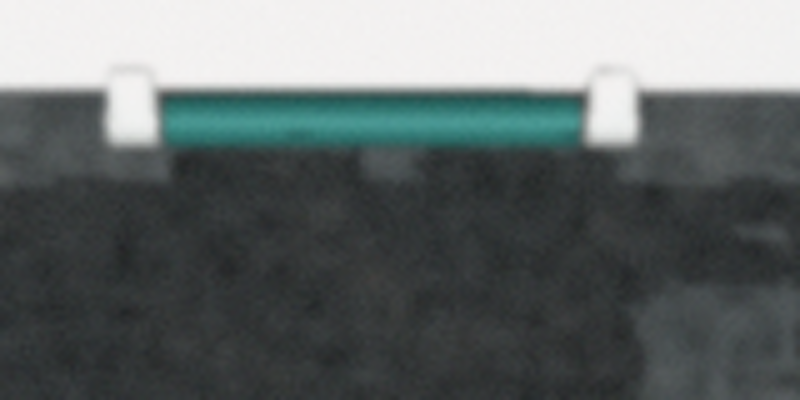

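```bash
python3 - <<'E'
from h import *
p=boxw(0,.0935);plan(p+[.14],93.28)
E
```

```text
PLAN turn [-0.0, -0.001, 0.0] shift [0.2035, -0.0001, 0.0054]
```

Call:
{"op": "step_arm", "data": {
  "plan": [
    [[0,0,0],[0.03,0,0],255],
    [[0,0,0],[0.08,0,0],255],
    [[0,0,0],[0.13,0,0],255],
    [[0,0,0],[0.17,0,0],255],
    [[0,0,0],[0.2035,0,0],255],
    [[0,0,0],[0.2035,0,0],255],
    [[0,0,0],[0.2035,0,0.02],255],
    [[0,0,0],[0.2035,0,0.03],255],
    [[0,0,0],[0.2035,0,0.03],255],
    [[0,0,0],[0.2035,0,0.03],255]
  ]
}}

```text
time: 60.5
position: [0.5024, 0.3032, 0.1157]
tool_rot: [2.158, 2.283, 0.001]
ft_force: [-0.5, -0.3, 0.5]
grip_width: 0.007
```

```bash
python3 - <<'E'
from h import *
st(); im=shot('wrist','w42.png'); p=boxw(0,.0925);plan(p+[.0465],93.28)
im=shot('side','s42.png')
a=cv2.resize(im[200:360,230:410,::-1],None,fx=4,fy=3.7,interpolation=cv2.INTER_CUBIC); cv2.imwrite('pics/s42c.png',a)
E
```

```text
t 60.5 p [0.5024 0.3032 0.1157] yaw 93.21 z [ 3.e-04  2.e-04 -1.e+00] F [-0.5 -0.3  0.5] M [-0.09  0.01 -0.01] w 0.6 q [-1.05  0.3   0.54  1.78 -0.17  1.11 -0.39]
PLAN turn [0.001, -0.001, -0.001] shift [-0.0006, -0.0011, 0.0695]
```

View pics/s42c.png

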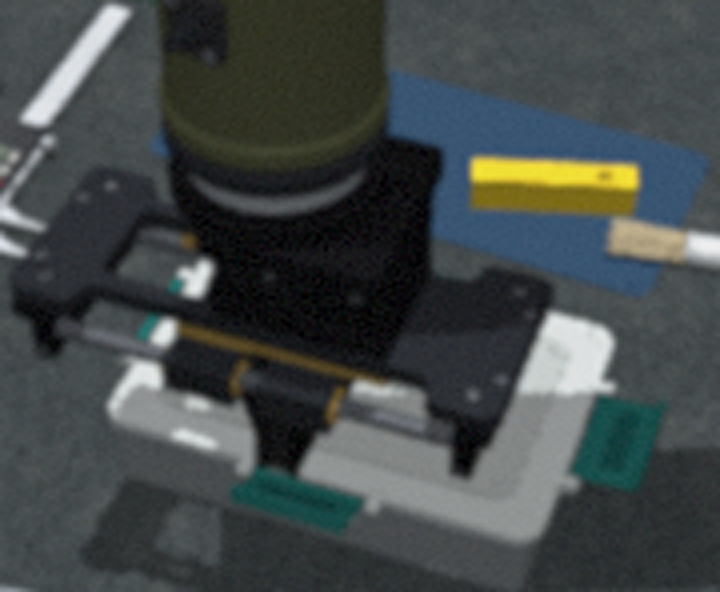

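View pics/w42.png

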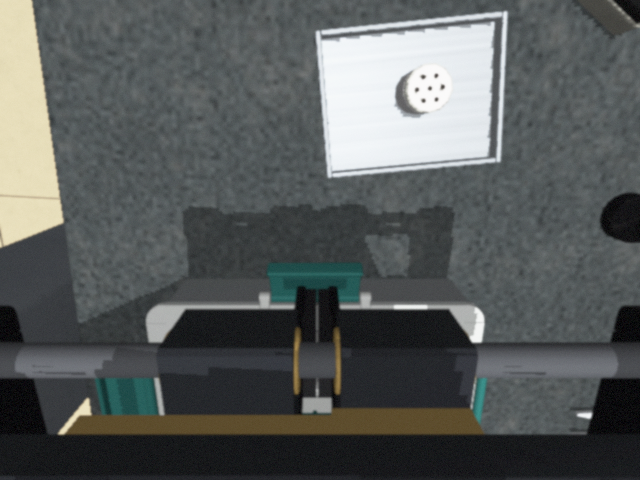

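Call:
{"op": "step_arm", "data": {
  "plan": [
    [[0,0,0],[0,-0.001,0.015],255],
    [[0,0,0],[0,-0.001,0.028],255],
    [[0,0,0],[0,-0.001,0.036],255],
    [[0,0,0],[0,-0.001,0.042],255],
    [[0,0,0],[0,-0.001,0.048],255],
    [[0,0,0],[0,-0.001,0.054],255],
    [[0,0,0],[0,-0.001,0.06],255],
    [[0,0,0],[0,-0.001,0.066],255],
    [[0,0,0],[0,-0.001,0.07],255],
    [[0,0,0],[0,-0.001,0.07],255]
  ]
}}

```text
time: 61.85
position: [0.501, 0.3041, 0.0454]
tool_rot: [-2.157, -2.284, -0.001]
ft_force: [0.2, 1.6, -0.3]
grip_width: 0.008
```

```bash
python3 - <<'E'
from h import *
st(); im=shot('side','s43.png')
a=cv2.resize(im[200:360,230:410,::-1],None,fx=4,fy=3.7,interpolation=cv2.INTER_CUBIC); cv2.imwrite('pics/s43c.png',a)
E
```

```text
t 61.85 p [0.501  0.3041 0.0454] yaw 93.29 z [ 2.e-04  5.e-04 -1.e+00] F [ 0.2  1.6 -0.3] M [ 0.38 -0.07 -0.  ] w 0.7 q [-1.02  0.38  0.52  1.83 -0.23  0.98 -0.36]
```

View pics/s43c.png

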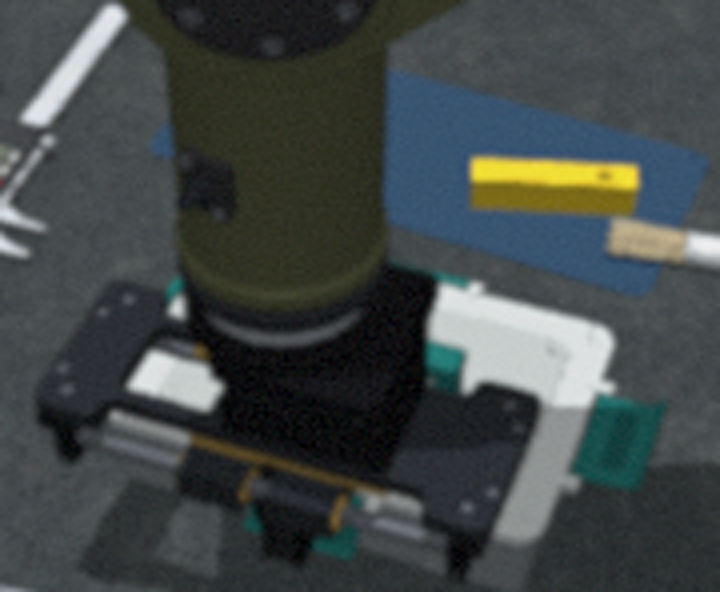

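Call:
{"op": "step_arm", "data": {
  "plan": [
    [[0,0,0],[-0.001,0,0],255],
    [[0,0,0],[-0.002,0,0],255],
    [[0,0,0],[-0.003,0,0],255],
    [[0,0,0],[-0.004,0,0],255],
    [[0,0,0],[-0.0055,0,0],255],
    [[0,0,0],[-0.007,0,0],255],
    [[0,0,0],[-0.008,0,0],255],
    [[0,0,0],[-0.009,0,0],255],
    [[0,0,0],[-0.01,0,0],255],
    [[0,0,0],[-0.011,0,0],255]
  ]
}}

```text
time: 63.15
position: [0.5016, 0.294, 0.0457]
tool_rot: [-2.156, -2.284, -0.003]
ft_force: [-0.3, 4.2, -1.6]
grip_width: 0.003
```

```bash
python3 - <<'E'
from h import *
st()
E
```

```text
t 63.15 p [0.5016 0.294  0.0457] yaw 93.3 z [ 5.0e-04  1.9e-03 -1.0e+00] F [-0.3  4.2 -1.6] M [ 1.03 -0.04  0.01] w 0.2 q [-1.01  0.38  0.52  1.85 -0.22  0.98 -0.34]
```

Call:
{"op": "step_arm", "data": {
  "plan": [
    [[0,0,0],[-0.001,0,0],255],
    [[0,0,0],[-0.002,0,0],255],
    [[0,0,0],[-0.003,0,0],255],
    [[0,0,0],[-0.003,0,0],255],
    [[0,0,0],[-0.003,0,0],255],
    [[0,0,0],[-0.003,0,0],255],
    [[0,0,0],[-0.003,0,0],255],
    [[0,0,0],[-0.003,0,0],255],
    [[0,0,0],[-0.003,0,0],255],
    [[0,0,0],[-0.003,0,0],255]
  ]
}}

```text
time: 64.4
position: [0.5016, 0.2939, 0.0462]
tool_rot: [-2.153, -2.284, -0.008]
ft_force: [-0.4, 9.7, -2.3]
grip_width: 0.008
```

```bash
python3 - <<'E'
from h import *
st()
E
```

```text
t 64.4 p [0.5016 0.2939 0.0462] yaw 93.4 z [ 0.0015  0.0055 -1.    ] F [-0.4  9.7 -2.3] M [ 1.94  0.04 -0.05] w 0.7 q [-1.01  0.37  0.52  1.85 -0.23  0.98 -0.34]
```

Firm stop. Back off and look.

Call:
{"op": "step_arm", "data": {
  "plan": [
    [[0,0,0],[0.004,0,0],255],
    [[0,0,0],[0.014,0,0],255],
    [[0,0,0],[0.024,0,0],255],
    [[0,0,0],[0.028,0,0],255],
    [[0,0,0],[0.028,0,-0.03],255],
    [[0,0,0],[0.028,0,-0.08],255],
    [[0,0,0],[0.028,0,-0.13],255],
    [[0,0,0],[0.028,0,-0.13],255],
    [[0,0,0],[0.028,0,-0.13],255],
    [[0,0,0],[0.028,0,-0.13],255]
  ]
}}

```text
time: 65.65
position: [0.4993, 0.317, 0.1739]
tool_rot: [-2.157, -2.284, 0.005]
ft_force: [0.3, 0.2, -0.2]
grip_width: 0.004
```

```bash
python3 - <<'E'
from h import *
st(); im=shot('side','s44.png')
a=cv2.resize(im[200:360,230:410,::-1],None,fx=4,fy=3.7,interpolation=cv2.INTER_CUBIC); cv2.imwrite('pics/s44c.png',a)
p=boxw(-.126,0);plan(p+[.15],183.28)
E
```

```text
t 65.65 p [0.4993 0.317  0.1739] yaw 93.27 z [-0.0022 -0.0021 -1.    ] F [ 0.3  0.2 -0.2] M [-0.09  0.03 -0.05] w 0.4 q [-1.08  0.26  0.55  1.7  -0.14  1.23 -0.44]
PLAN turn [-0.003, -0.0, -1.571] shift [-0.1068, -0.1246, 0.0244]
```

View pics/s44c.png

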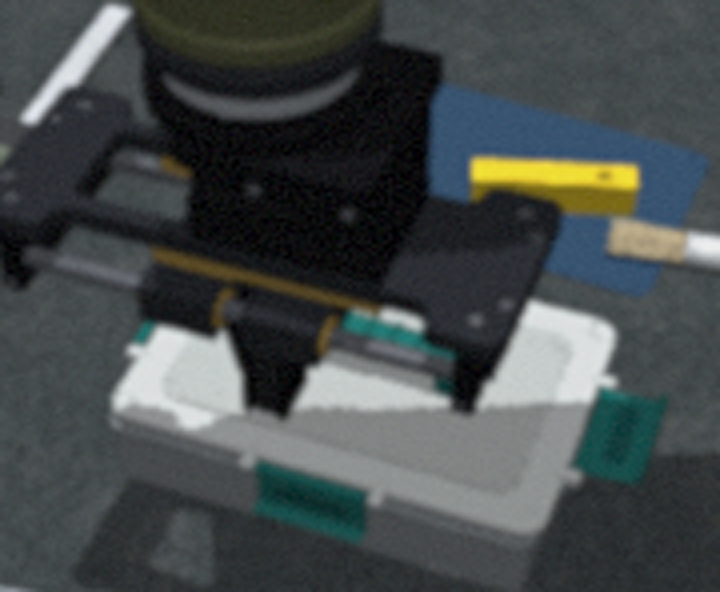

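Call:
{"op": "step_arm", "data": {
  "plan": [
    [[0,0,-0.18],[-0.01,-0.01,0],255],
    [[0,0,-0.36],[-0.03,-0.03,0],255],
    [[0,0,-0.54],[-0.05,-0.05,0],255],
    [[0,0,-0.72],[-0.07,-0.07,0],255],
    [[0,0,-0.9],[-0.09,-0.09,0],255],
    [[0,0,-1.08],[-0.107,-0.11,0],255],
    [[0,0,-1.26],[-0.107,-0.1246,0.01],255],
    [[0,0,-1.44],[-0.107,-0.1246,0.03],255],
    [[0,0,-1.571],[-0.107,-0.1246,0.05],255],
    [[0,0,-1.571],[-0.107,-0.1246,0.055],255]
  ]
}}

```text
time: 66.95
position: [0.3807, 0.2028, 0.1189]
tool_rot: [0.088, -3.138, 0.004]
ft_force: [0.4, 0.2, -0.4]
grip_width: 0.004
```

```bash
python3 - <<'E'
from h import *
st(); p=boxw(-.1265,0);plan(p+[.0465],183.28)
im=shot('side','s45.png')
a=cv2.resize(im[200:360,230:430,::-1],None,fx=3.7,fy=3.7,interpolation=cv2.INTER_CUBIC); cv2.imwrite('pics/s45c.png',a)
E
```

```text
t 66.95 p [0.3807 0.2028 0.1189] yaw -176.8 z [-0.0026 -0.0025 -1.    ] F [ 0.4  0.2 -0.4] M [0.05 0.02 0.04] w 0.4 q [-1.08 -0.07  0.52  2.12  0.04  1.08  1.04]
PLAN turn [-0.002, -0.003, -0.001] shift [-0.0001, 0.0006, 0.0724]
```

View pics/s45c.png

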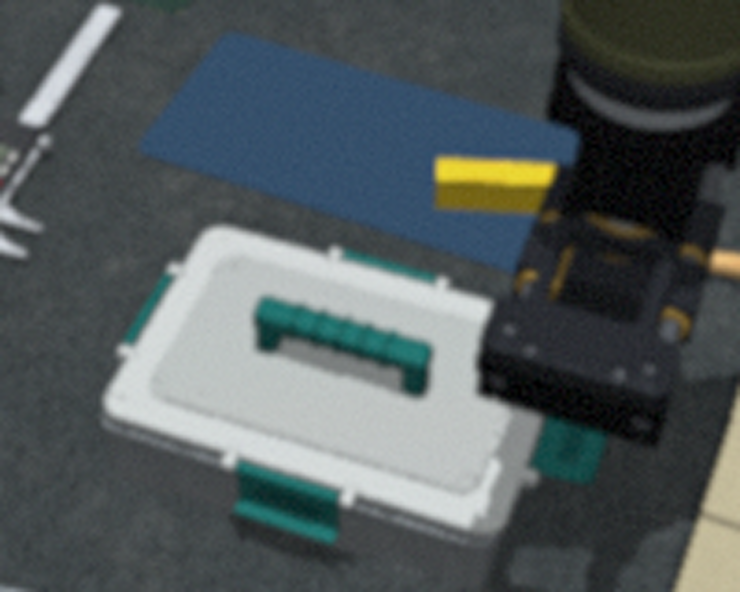

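Call:
{"op": "step_arm", "data": {
  "plan": [
    [[0,0,0],[0,0,0.015],255],
    [[0,0,0],[0,0,0.028],255],
    [[0,0,0],[0,0,0.036],255],
    [[0,0,0],[0,0,0.042],255],
    [[0,0,0],[0,0,0.048],255],
    [[0,0,0],[0,0,0.054],255],
    [[0,0,0],[0,0,0.06],255],
    [[0,0,0],[0,0,0.066],255],
    [[0,0,0],[0,0,0.072],255],
    [[0,0,0],[0,0,0.072],255]
  ]
}}

```text
time: 68.25
position: [0.3815, 0.2033, 0.0479]
tool_rot: [0.09, -3.139, 0.001]
ft_force: [-0.9, -0.1, 1.6]
grip_width: 0.002
```

```bash
python3 - <<'E'
from h import *
st(); p=boxw(-.118,0);plan(p+[.0455],183.28)
im=shot('side','s46.png')
a=cv2.resize(im[200:360,230:430,::-1],None,fx=3.7,fy=3.7,interpolation=cv2.INTER_CUBIC); cv2.imwrite('pics/s46c.png',a)
E
```

```text
t 68.25 p [0.3815 0.2033 0.0479] yaw -176.72 z [-8.e-04 -1.e-03 -1.e+00] F [-0.9 -0.1  1.6] M [-0.    0.14 -0.03] w 0.2 q [-1.07  0.05  0.53  2.19 -0.03  0.91  1.11]
PLAN turn [-0.001, -0.001, -0.0] shift [-0.0075, 0.0, 0.0024]
```

View pics/s46c.png

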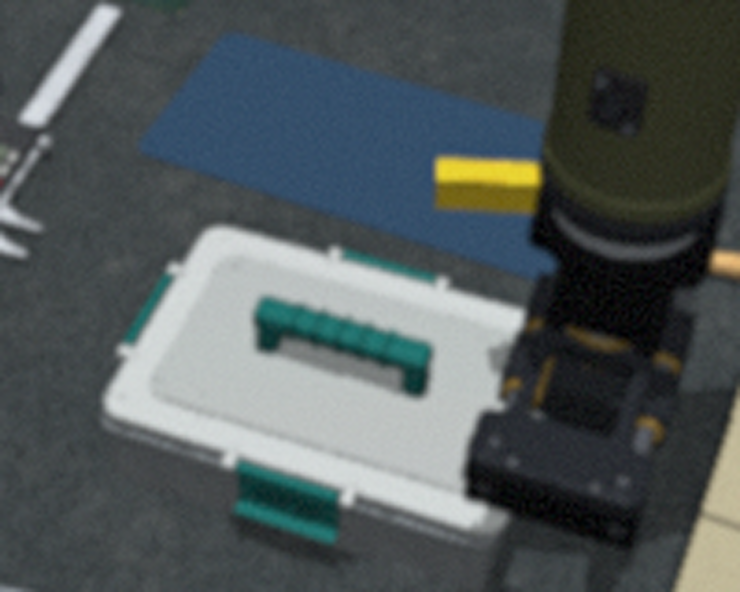

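Call:
{"op": "step_arm", "data": {
  "plan": [
    [[0,0,0],[-0.001,0,0.002],255],
    [[0,0,0],[-0.002,0,0.002],255],
    [[0,0,0],[-0.003,0,0.002],255],
    [[0,0,0],[-0.004,0,0.002],255],
    [[0,0,0],[-0.005,0,0.002],255],
    [[0,0,0],[-0.006,0,0.002],255],
    [[0,0,0],[-0.0075,0,0.002],255],
    [[0,0,0],[-0.009,0,0.002],255],
    [[0,0,0],[-0.01,0,0.002],255],
    [[0,0,0],[-0.011,0,0.002],255]
  ]
}}

```text
time: 69.55
position: [0.3911, 0.2042, 0.0463]
tool_rot: [0.09, -3.136, 0.001]
ft_force: [-9.2, 0.3, 7.2]
grip_width: 0.006
```

```bash
python3 - <<'E'
from h import *
st()
E
```

```text
t 69.55 p [0.3911 0.2042 0.0463] yaw -176.72 z [-4.1e-03 -8.0e-04 -1.0e+00] F [-9.2  0.3  7.2] M [0.02 1.96 0.01] w 0.5 q [-1.06  0.07  0.54  2.17 -0.05  0.91  1.14]
```

Call:
{"op": "step_arm", "data": {
  "plan": [
    [[0,0,0],[0.003,0,0],255],
    [[0,0,0],[0.01,0,0],255],
    [[0,0,0],[0.016,0,0],255],
    [[0,0,0],[0.02,0,0],255],
    [[0,0,0],[0.02,0,-0.02],255],
    [[0,0,0],[0.02,0,-0.06],255],
    [[0,0,0],[0.02,0,-0.11],255],
    [[0,0,0],[0.02,0,-0.14],255],
    [[0,0,0],[0.02,0,-0.14],255],
    [[0,0,0],[0.02,0,-0.14],255]
  ]
}}

```text
time: 70.8
position: [0.3724, 0.2029, 0.1858]
tool_rot: [0.09, -3.14, 0.001]
ft_force: [-0.0, 0.5, -0.5]
grip_width: 0.003
```

```bash
python3 - <<'E'
from h import *
st(); p=boxw(.1,0);plan(p+[.33],183.28)
im=shot('side','s47.png')
a=cv2.resize(im[220:360,240:410,::-1],None,fx=4.4,fy=4.2,interpolation=cv2.INTER_CUBIC); cv2.imwrite('pics/s47c.png',a)
im=shot('scene','c47.png')
g=cv2.resize(im[190:290,210:350,::-1],None,fx=5,fy=5,interpolation=cv2.INTER_CUBIC); cv2.imwrite('pics/c47c.png',g)
E
```

```text
t 70.8 p [0.3724 0.2029 0.1858] yaw -176.72 z [-7.e-04 -4.e-04 -1.e+00] F [-0.   0.5 -0.5] M [ 0.01 -0.    0.  ] w 0.3 q [-1.1  -0.17  0.49  2.06  0.08  1.24  0.99]
PLAN turn [-0.0, -0.001, 0.0] shift [-0.2345, -0.0001, -0.1444]
```

View pics/s47c.png

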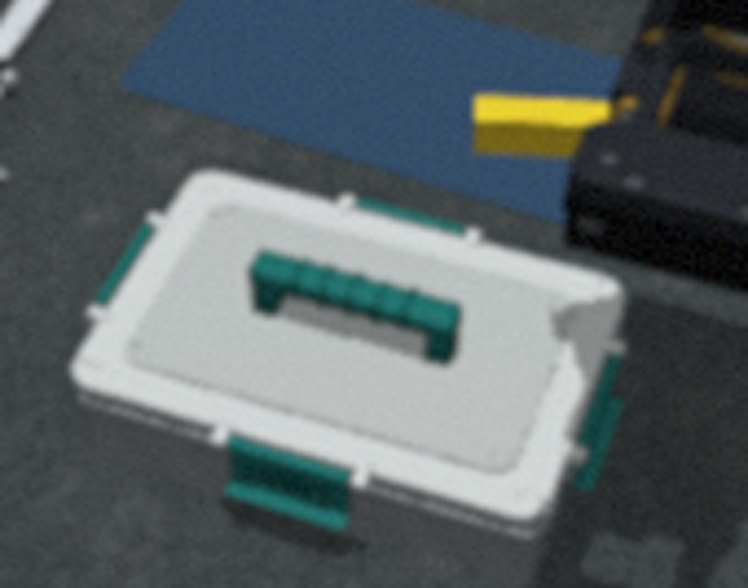

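View pics/c47c.png

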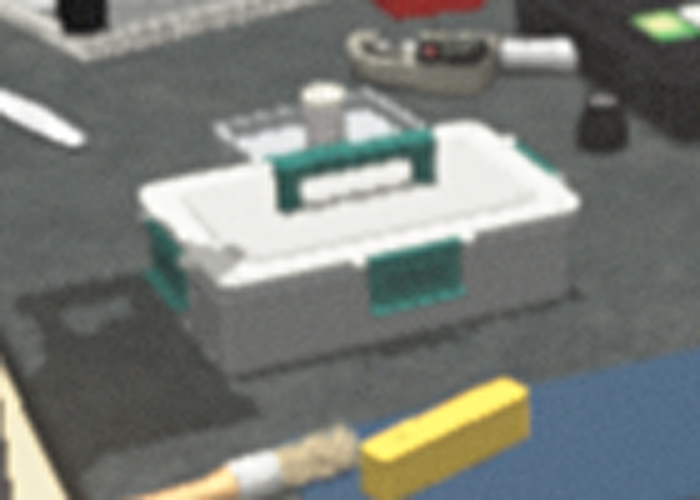

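```bash
python3 - <<'E'
from h import *
C=cal('side')
def cl(ax,s,t,th,L,n):
    o=({'x':.107,'y':.073}[ax]+L*1e-3*np.sin(th)+n*1e-3*np.cos(th))*s; z=.052-L*1e-3*np.cos(th)+n*1e-3*np.sin(th)
    return (boxw(o,t) if ax=='x' else boxw(t,o))+[z]
f=lambda p:((proj(C,p)-[240,220])*[4.4,4.2]).round(1)
for nm,ax,s in(('+y','y',1),('-x','x',-1),('+x','x',1),('-y','y',-1)):
  for th in(0,.25,.5): print(nm,th,'lip ends',f(cl(ax,s,-.026,th,29,8.5)),f(cl(ax,s,.026,th,29,8.5)),'hinge',f(cl(ax,s,-.026,th,0,1.5)),f(cl(ax,s,.026,th,0,1.5)))
E
```

```text
+y 0 lip ends [342.5 537.8] [223.1 500.3] hinge [349.3 484.5] [227.5 447.2]
+y 0.25 lip ends [336.5 547.2] [216.1 509.2] hinge [349.4 483.9] [227.6 446.5]
+y 0.5 lip ends [331.1 552.6] [209.8 514.2] hinge [349.5 483.1] [227.7 445.8]
-x 0 lip ends [627.3 405.4] [595.2 497.5] hinge [618.4 360.3] [585.2 452.4]
-x 0.25 lip ends [643.8 405.8] [612.4 498.3] hinge [618.4 359.7] [585.2 451.9]
-x 0.5 lip ends [658.8 403.3] [627.8 496.3] hinge [618.1 359.1] [584.9 451.3]
+x 0 lip ends [135.8 265.5] [ 85.3 345.5] hinge [145.9 228.5] [ 94.5 308.9]
+x 0.25 lip ends [121.7 257.4] [ 70.5 337.1] hinge [145.9 228. ] [ 94.5 308.4]
+x 0.5 lip ends [109.1 247.7] [ 57.4 327.1] hinge [146.2 227.6] [ 94.8 308. ]
-y 0 lip ends [468.  263.7] [361.6 234.8] hinge [466.5 233.1] [357.1 203.9]
-y 0.25 lip ends [473.  249.5] [366.8 220.8] hinge [466.5 232.7] [357.1 203.4]
-y 0.5 lip ends [477.4 234.4] [371.3 206. ] hinge [466.4 232.4] [357.  203.1]
```

Call:
{"op": "step_arm", "data": {
  "plan": [
    [[0,0,0],[-0.02,0,-0.04],255],
    [[0,0,0],[-0.05,0,-0.08],255],
    [[0,0,0],[-0.09,0,-0.11],255],
    [[0,0,0],[-0.13,0,-0.14],255],
    [[0,0,0],[-0.17,0,-0.14],255],
    [[0,0,0],[-0.2,0,-0.14],255],
    [[0,0,0],[-0.22,0,-0.14],255],
    [[0,0,0],[-0.22,0,-0.14],255],
    [[0,0,0],[-0.22,0,-0.14],255],
    [[0,0,0],[-0.22,0,-0.14],255]
  ]
}}

```text
time: 72.15
position: [0.5918, 0.2159, 0.3266]
tool_rot: [0.091, -3.14, -0.001]
ft_force: [-1.0, -1.0, -0.1]
grip_width: 0.004
```

```bash
python3 - <<'E'
from h import *
C=cal('wrist'); st(); im=shot('wrist','w48.png')
def cl(ax,s,t,th,L,n):
    o=({'x':.107,'y':.073}[ax]+L*1e-3*np.sin(th)+n*1e-3*np.cos(th))*s; z=.052-L*1e-3*np.cos(th)+n*1e-3*np.sin(th)
    return (boxw(o,t) if ax=='x' else boxw(t,o))+[z]
g=cv2.resize(im[60:340,180:460,::-1],None,fx=2.1,fy=2.1,interpolation=cv2.INTER_CUBIC); cv2.imwrite('pics/w48c.png',g)
f=lambda p:((proj(C,p)-[180,60])*2.1).round(1)
for nm,ax,s in(('+y','y',1),('-x','x',-1),('+x','x',1),('-y','y',-1)):
  e={'x':.1025,'y':.0685}[ax]*s
  print(nm,'edge',f((boxw(e,0) if ax=='x' else boxw(0,e))+[.056]),[f(cl(ax,s,0,th,29,8.5)) for th in(0,.25,.5)])
print('grip',f(boxw(0,0)+[.084]))
E
```

```text
t 72.15 p [0.5918 0.2159 0.3266] yaw -176.69 z [-5.e-04  6.e-04 -1.e+00] F [-1.  -1.  -0.1] M [ 0.05 -0.    0.01] w 0.4 q [-0.92  0.29  0.68  1.38 -0.18  1.53  1.37]
+y edge [425.7 126.1] [array([440.1, 126.5]), array([454.2, 126.5]), array([467.4, 126.4])]
-x edge [ 286.4 -110.8] [array([ 286.4, -121.8]), array([ 286.4, -140. ]), array([ 286.4, -157.5])]
+x edge [286.2 329.4] [array([286.2, 338.1]), array([286.2, 351.2]), array([286.2, 363.4])]
-y edge [146.8 125.9] [array([132.5, 126.3]), array([118.4, 126.2]), array([105.2, 126.2])]
grip [286.2 125.6]
```

View pics/w48c.png

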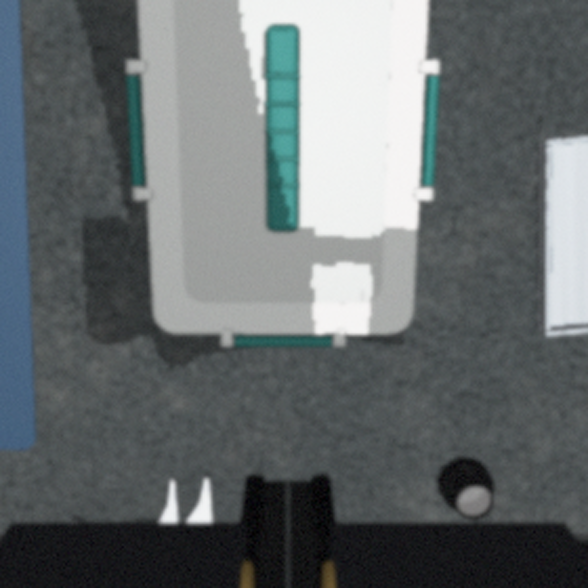

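Call:
{"op": "step_arm", "data": {
  "plan": [
    [[0,0,0],[0,0,0],100],
    [[0,0,0],[0,0,0],100],
    [[0,0,0],[0,0,0],100],
    [[0,0,0],[0,0,0],100],
    [[0,0,0],[0,0,0],100],
    [[0,0,0],[0,0,0],100],
    [[0,0,0],[0,0,0],100],
    [[0,0,0],[0,0,0],100],
    [[0,0,0],[0,0,0],100],
    [[0,0,0],[0,0,0],100]
  ]
}}

```text
time: 73.45
position: [0.5926, 0.2157, 0.3266]
tool_rot: [-0.09, 3.14, 0.0]
ft_force: [-0.3, 0.3, 0.1]
grip_width: 0.606
```

```bash
python3 - <<'E'
from h import *
st(); im=shot('side','s49.png'); shot('scene','c49.png')
E
```

```text
t 73.45 p [0.5926 0.2157 0.3266] yaw -176.72 z [ 1.e-04  1.e-04 -1.e+00] F [-0.3  0.3  0.1] M [ 0.08 -0.   -0.03] w 52.7 q [-0.92  0.29  0.68  1.38 -0.18  1.53  1.37]
```

View pics/s49.png

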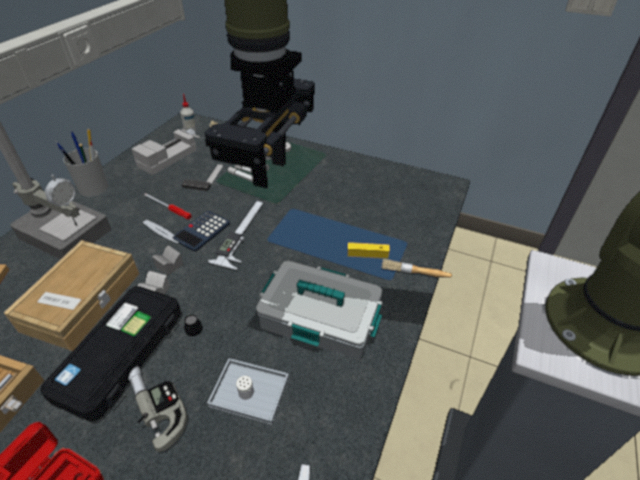

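The picture shows the closed box at (320,305) with all its clips down. The spent canister stands in the tray at (245,387), the caliper has not moved, and the arm is clear of everything. I'm handing in.

```bash
python3 - <<'E'
from bench import ctrl
print(ctrl.close_job())
E
```

```text
the job is handed in; nothing more can be done
None
```

The job is done and handed in at about 73 s of the 210 s; no verdict was reported.

**What I did**
- **Bars:** only two were present, the 90 mm and the 48 mm. I confirmed each by its engraved number and put it in its own slot. The yellow "90" look-alike stayed where it was.
- **Canisters:** the spent one stands in the middle of the tray, and the fresh one is down in the bore.
- **Lid and clips:** I set the lid on with all four clips up, then pressed each clip down until it met a firm stop, at about 5–10 N.

**What the last checks showed**
- **Bars and canisters:** just before the lid went on, pictures showed both bars and the fresh canister down in place. The spent canister was still upright in the tray in the last view.
- **Lid:** it touched down at 74.9 mm tool height, where I expected 74.8 mm, and looks level.
- **Clips:** for all four, the lip in the pictures lies within a few pixels of where a fully closed clip should be. The -x clip was only checked in the coarser side view; the other three also in wrist-camera pictures.
- **Small disagreement:** the grip bar and the ±x clip stops suggest the lid sits about 1.4 mm off my estimated box centre, inside the 5 mm allowed.
- **Caliper and grip:** the caliper did not move, and I saw nothing slip while it was held.

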